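# Draw out the squash tray with the pull hook

### The job

Take the pull hook off its stand, catch its bent point in the wire loop of the tray of round squashes and draw that tray out from under the wire shelf until the whole tray stands on the counter clear of the shelf. Then unhook and hang the pull hook back in the fork of its stand. Work the tray with the hook only, keep it level, and leave the ginger tray, the bowl, the tin and the jar where they are.

Things in the scene. Friction and masses are not known exactly. Their poses are not given: they have to be found in the camera images.
- rack: two-tier rack fixed to the counter: wire shelf 520 wide (y), 260 deep (x) on four 16 mm legs at its corners, open in front. Origin: on the counter under the middle of the front edge; x into the rack, y along the edge, z up. The front edge is an 8 mm wire whose underside is 225 above the counter; the shelf runs back at that height. Low stock stands on its two ends, 100 mm or more behind the edge.
- squash_tray: aluminium tray of round ribbed squashes with stems (packed fast, tops 90 high), loose on the counter under the shelf, 0.39 to 0.77 kg. 120 deep (x), 145 wide (y), walls 58 high. Origin under its middle, z up; its front, with the loop, looks to its own -x. Beside it is the ginger tray, either one left or right. Its loop starts 32 to 52 mm behind the rack's front edge.
- squash_tray_loop (a point): middle of the bow of the squash tray's pull loop: a fixed level loop of 6 mm round wire at 40 mm height, standing out 38 mm from the tray's front. The point is the centre of the wire. The opening between bow and tray front is 35 mm (x) by 54 mm (y), open above and below. Axes as the tray.
- ginger_tray: the other tray, identical but holding knobbly ginger roots; to be left alone. Origin and axes as the squash tray.
- hook_grip (a point): middle of the pull hook's flat wooden handle, 26 (x) by 18 (y) by 104 long (z). Hook axes: z runs up the handle; it hangs upright in the stand at the start, its point turned to the stand's -x. 52 mm below this point begins a steel collar, 34 in diameter, 6 thick. 0.18 kg.
- hook: the pull hook, axes as hook_grip. Origin: centre of the underside of its collar, 58 mm below hook_grip. From here a straight 7 mm rod runs 120 mm down, curves within 20 mm and ends in a straight point 25 mm long that leads to the hook's own -x at 60 degrees off the rod, so down and back. The inside of the bend, where a loop seats, is at x -4, z -131 (rod centre line).
- hook_tip (a point): end of the hook's bent point: in the hook's axes x -35, z -152 mm from hook; axes as hook_grip
- stand: the hook's stand, fixed to the counter: a 110 x 100 mm base plate 12 thick, a 16 mm post standing 46 mm behind (+x of) the origin, and at its top a level two-pronged fork pointing to its own -x. Origin on the counter under the fork's centre, z up.
- stand_fork (a point): centre of the fork on top of its prongs, 175 above the counter; axes as the stand. The rod stands in the slot (16 wide; mouth to -x, flared, ends 46 mm out; closed 18 mm behind this point), the collar rests on the prongs between lips 4 mm high, one 23 to 27 mm before and one 22 to 26 mm behind this point. The hook leaves by being lifted over the lips and moved to the stand's -x.
- bowl_center (a point): middle of a steel bowl, 150 in diameter, 55 high, on the counter to the left; leave alone
- tin_center (a point): middle of an open tin, 80 in diameter, 85 high, on the counter to the left, near the robot; leave alone
- jar_center (a point): middle of a glass jar, 64 in diameter, 110 high, on the counter to the right of the rack; leave alone
Not all that is in view belongs to the job. Leave any blue or orange look-alike of the stand alone. Leave any orange look-alike of the squash_tray alone.

How it is judged:
On the way, in this order (a step that is already met when the one before it is completed fails the run):
1. the hook is taken off its stand (horizontal distance between hook and stand_fork above 0.06 m), for 0.1 s.
2. the hook, caught in the loop, draws the squash tray (tray moved 50 mm or more with the bend of the hook at the loop and pulling) (distance of squash_tray from where it was at the start of the episode above 0.05 m and distance between hook_tip and squash_tray_loop below 0.04 m and contact force between hook and squash_tray above 0.3 N), for 0.1 s.
3. the whole tray is out in front of the shelf's edge: its centre is half the tray's depth or more ahead of the edge, farther if the tray stands askew (((angle between the x axis of squash_tray and the x axis of rack, either way round below 0.12 rad and x of squash_tray in the frame of rack below -0.06 m) or (angle between the x axis of squash_tray and the x axis of rack, either way round below 0.3 rad and x of squash_tray in the frame of rack below -0.068 m) or x of squash_tray in the frame of rack below -0.08 m)), for 0.1 s.
At the end, for the whole second after the job is handed in: The whole squash tray stands flat and still on the counter in front of the shelf's front edge (corners within some 8 mm); the hook hangs still and upright (0.12 rad) in its stand, collar on the prongs (height within 4 mm, within 12 mm of the fork's centre) (((angle between the x axis of squash_tray and the x axis of rack, either way round below 0.12 rad and x of squash_tray in the frame of rack below -0.06 m) or (angle between the x axis of squash_tray and the x axis of rack, either way round below 0.3 rad and x of squash_tray in the frame of rack below -0.068 m) or x of squash_tray in the frame of rack below -0.08 m) and height (world z) of squash_tray between -0.005 and 0.005 m and angle between squash_tray's own z axis and vertical below 0.06 rad and linear speed of squash_tray below 0.02 m/s and horizontal distance between hook and stand_fork below 0.012 m and z of hook in the frame of stand_fork between -0.004 and 0.004 m and angle between hook's own z axis and vertical below 0.12 rad and linear speed of hook below 0.03 m/s); the robot touches nothing.
It fails at once if the gripper or arm touches the squash tray (contact force between any of the fingers, the arm and squash_tray above 0.5 N).
It fails at once if the squash tray is tipped more than 0.25 rad (angle between squash_tray's own z axis and vertical above 0.25 rad).
It fails at once if the ginger tray is moved more than 20 mm (distance of ginger_tray from where it was at the start of the episode above 0.02 m).
It fails at once if the bowl, tin or jar is moved more than 20 mm (distance of any of bowl_center, tin_center, jar_center from where it was at the start of the episode above 0.02 m).
It also fails if it takes over 69 s, if anything falls off the work surface, if the arm or the gripper's body presses on something with over 40 N, if the wrist force passes 120 N, or if a joint passes its speed limit or range.

### The arm

A 6-joint arm with a two-finger parallel gripper is mounted at the origin on the work surface. World frame = base frame: x ahead of the robot, y to its left, z up, the work surface at z = 0. Lengths are in m, angles in rad, forces in N, time in s.
With the tool pointing down it reaches from about 0.325 to 0.9 m from the base axis. Payload 3.5 kg.
Tool frame: the origin (TCP) lies at the very end of the fingers, on their centre line; the grasp point (between the pads) lies 19 mm behind it (arm.tcp_to_grasp is the distance from the TCP to the grasp point, in m); z points along the fingers, x is the direction in which the jaws open and shut, and the axes are right-handed (so a half turn about z gives the same grasp; the last joint's range is limited). The gripper opens to 85 mm and grips with 20 to 120 N. Pads are 22 mm wide; open, the fingers measure 114 mm over their backs; the gripper's body (76 mm by 85 mm) begins 54 mm behind the grasp point. The pads swing forward as they close: fully open they stand 13 mm farther back than shut.
Start: joints at [1.029, 0.276, -0.026, 1.268, 0, 1.467], TCP at [0.266, 0.566, 0.231] pointing down, gripper open.
Joint ranges: [-3.12, 3.12], [-0.85, 1.88], [-1.08, 1.24], [-1.95, 2.15], [-1.57, 1.53], [-3.14, 3.14]. Speed limits (rad/s): [2.57, 2.57, 3.14, 3.14, 3.14, 3.14].

### API

Orientations are given as a unit quaternion [w, x, y, z].
In Python, from cell import arm, eyes, workorder gives the robot as it stands.
- The arm moves only by the tool jog_arm, never from a script. Its argument "steps" is one flat list of numbers, 7 for each row, row after row: the shift along the world's x, y, z in cm, then the turn, a rotation vector about the world's x, y, z in degrees, then the opening, from -1 (shut) to 1 (fully open), so that 0 is half open. In form: [x, y, z, wx, wy, wz, jaw, x, y, z, wx, wy, wz, jaw, ...]. A call has 1 to 5 rows; each row is the pose to reach, as a shift and turn from the pose measured when the call began; what a row does not reach only later rows make up. A row lasts 1/12 s, in which the tool goes at most 41.7 mm and 7.16 degrees, less where a joint would pass 70% of its speed; a pose out of reach is approached as far as the arm can. A call with a gripper value outside its range is refused whole. The fingers move at their own pace and stop on an object; "grip_force" is the grip in N (left out, the last holds). Time passes only in rows, so rows that repeat a pose let the fingers close. It gives the time, the measured TCP pose, the force and the opening at its end, in the units of the state.
- arm.get_obs(): the state, without advancing time (a new reading comes with each control period).
- eyes.camera(name): name is "scene" or "top" or "wrist"; returns (picture, depth): 400x640x3 uint8, red, green, blue; 400x640 float32, m along the optical axis (not along the pixel's ray), 0 where there is no reading.
- eyes.camera_model(name): a dict with "fx", "fy", "cx", "cy" (pixels), "k1" (the pictures are not rectified: a ray, as slopes to the right and down, at radius r is drawn at 1 + k1 r^2 times it, then the intrinsics apply), "camera_from_world" (4x4, takes a point from world to camera coordinates). Camera axes: x right, y down, z forward; pixel columns grow to the right and rows downward; lengths in m; the calibration is good to about 2 mm. A picture is of the moment at which its call begins: read the wrist's pose just before it. camera_model takes no time and is no camera call; for the wrist camera it gives the pose at the moment of the call.
- workorder.job_done(): hands the job in, once; it reports no verdict.
The state is a dict: "time": time; "q": joint angles; "joint_velocities": joint speeds; "effort": joint torques, N m; "tool_pos": TCP position; "tool_rot": TCP orientation; "force": force on the tool from outside, world axes, zero at the start; "moment": the same for the moment, N m; "opening": opening from 0.0 (shut) to 1.0 (fully open).
Only numpy, scipy, OpenCV 4.12 (cv2) and the standard library are available. Lean on these libraries where they do the work, as an engineer would, in place of code of your own. Each camera call takes 0.05 s, during which the arm holds its last target.

## Working session

There is one attempt and no reset: what is moved stays moved. The work goes in short steps, Python scripts to look and compute and a tool call to move; the robot and the scene stay as the last step left them, time stands still between calls to the robot, and variables do not carry over. Pictures are saved under pics/ and viewed, and the job is handed in when it is done.

Besides the shell and the picture viewer there is one more tool, called after "Emit:" by a JSON object that holds its "api" and its "payload", one argument or row to a line. jog_arm: Moves the arm, as the interface text tells. Its arguments: {"type":"object","properties":{"steps":{"type":"array","items":{"type":"number"}},"grip_force":{"type":"number"}},"required":["steps"]}

```bash
ls; mkdir -p pics; cat > h.py <<'E'
import numpy as np, cv2
from cell import arm, eyes, workorder
def snap(n,fn):
    m=eyes.camera_model(n); p,d=eyes.camera(n)
    np.savez('pics/'+fn+'.npz',p=p,d=d,T=np.array(m['camera_from_world']),k=np.array([m['fx'],m['fy'],m['cx'],m['cy'],m['k1']]))
    cv2.imwrite('pics/'+fn+'.png',p[:,:,::-1]); return fn
class V:
    def __init__(s,fn):
        z=np.load('pics/'+fn+'.npz'); s.p=z['p'];s.d=z['d'];s.T=z['T'];s.fx,s.fy,s.cx,s.cy,s.k1=z['k']
    def ray(s,u,v):
        x=(np.asarray(u,float)-s.cx)/s.fx;y=(np.asarray(v,float)-s.cy)/s.fy
        a,b=x,y
        for _ in range(20):
            f=1+s.k1*(a*a+b*b); a,b=x/f,y/f
        return np.stack([a,b,np.ones_like(a)],-1)
    def plane(s,u,v,z):
        R=s.T[:3,:3];t=s.T[:3,3]; o=-R.T@t; r=s.ray(u,v)@R
        return o+r*((z-o[2])/r[...,2])[...,None]
    def depth(s,u,v):
        u=np.asarray(u);v=np.asarray(v)
        r=s.ray(u,v)*s.d[v,u][...,None]
        return (r-s.T[:3,3])@s.T[:3,:3]
    def cloud(s):
        v,u=np.mgrid[0:400,0:640]; return s.depth(u,v)
    def proj(s,P):
        c=np.asarray(P)@s.T[:3,:3].T+s.T[:3,3]; a=c[...,0]/c[...,2];b=c[...,1]/c[...,2];f=1+s.k1*(a*a+b*b)
        return np.stack([s.fx*a*f+s.cx,s.fy*b*f+s.cy],-1)
E
python3 - <<'E'
from h import *
for n in('scene','top','wrist'): snap(n,n+'0')
o=arm.get_obs();print(o, arm.tcp_to_grasp)
for n in('scene0','top0'):
    v=V(n);print(n,v.T.round(3).tolist())
E
```

```text
pics
{'time': 0.15, 'q': array([ 1.02861128e+00,  2.77046280e-01, -2.75546775e-02,  1.26799300e+00,
       -8.62400406e-06,  1.46739396e+00]), 'joint_velocities': array([-0.00094981, -0.00199546,  0.00479231, -0.00153333, -0.00068032,
        0.00128293]), 'effort': array([-7.19040036e-04, -4.46057546e+01,  2.95638996e+01,  1.05491560e-02,
       -1.57518198e-04,  2.09131844e-05]), 'tool_pos': array([0.26522324, 0.56526791, 0.23036719]), 'tool_rot': array([ 4.04981317e-04,  8.44048758e-01,  5.36265686e-01, -8.02417250e-04]), 'force': array([ 0.67735532, -0.01748418, -0.45896085]), 'moment': array([-0.00583859, -0.06765547,  0.01046456]), 'opening': 0.994975610882786} 0.0187
scene0 [[-0.74, 0.673, 0.012, 0.408], [0.512, 0.575, -0.639, -0.131], [-0.437, -0.466, -0.769, 1.562], [0.0, 0.0, 0.0, 1.0]]
top0 [[0.006, -1.0, -0.009, -0.019], [-0.985, -0.005, -0.171, 0.534], [0.171, 0.01, -0.985, 1.619], [0.0, 0.0, 0.0, 1.0]]
```

View pics/scene0.png

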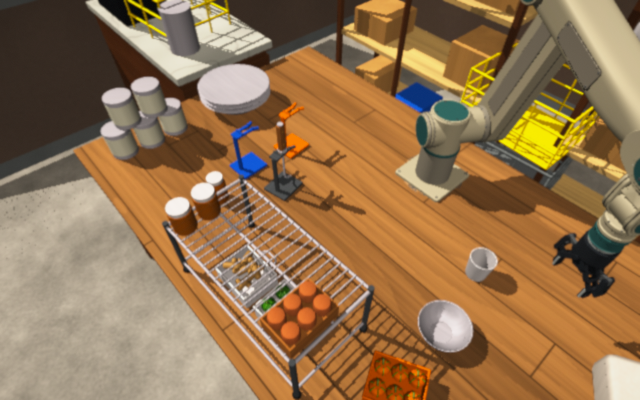

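View pics/top0.png

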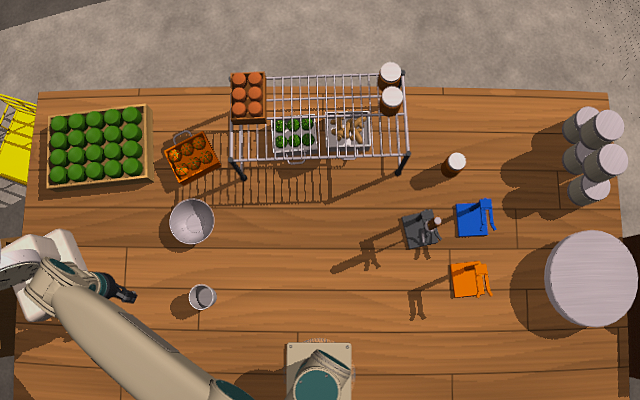

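View pics/wrist0.png

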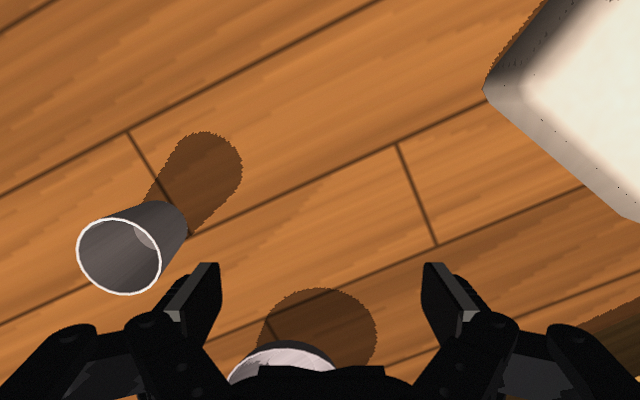

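```bash
python3 - <<'E'
import cv2,numpy as np
t=cv2.imread('pics/top0.png');s=cv2.imread('pics/scene0.png')
cv2.imwrite('pics/c1.png',np.vstack([cv2.resize(t[60:190,220:420],(800,520),interpolation=2)]))
a=cv2.resize(t[190:310,380:500],(400,400),interpolation=2);b=cv2.resize(s[90:210,220:340],(400,400),interpolation=2)
cv2.imwrite('pics/c2.png',np.hstack([a,b]))
E
```

```text
(no output)
```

View pics/c1.png

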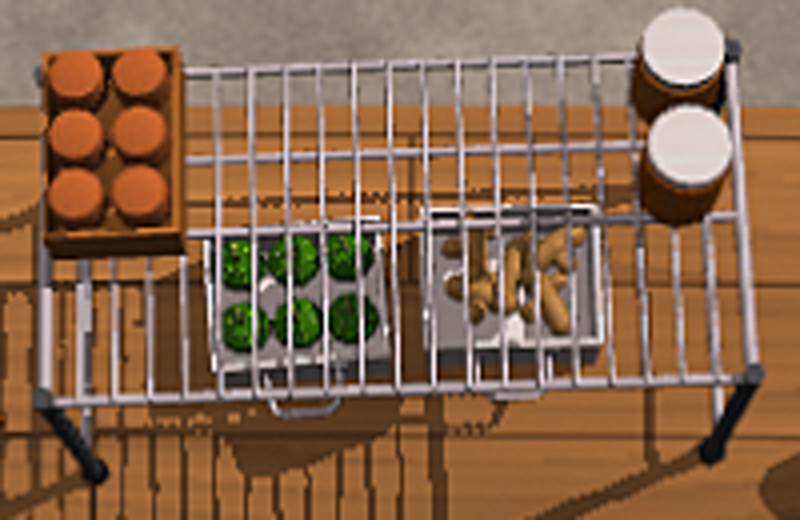

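View pics/c2.png

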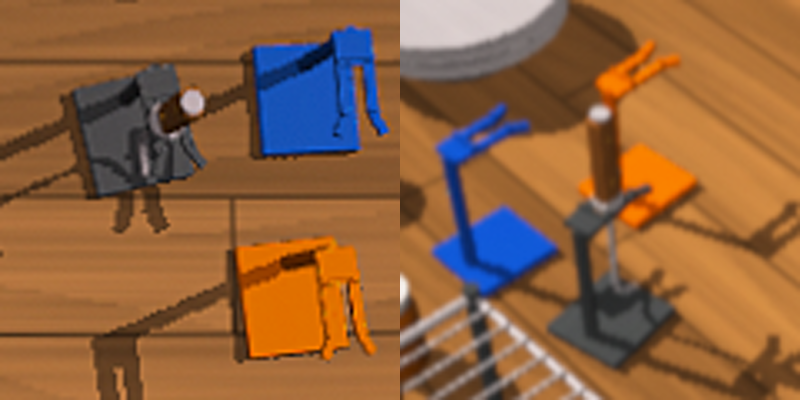

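```bash
python3 - <<'E'
from h import *
for n in('top0','scene0'):
    v=V(n);C=v.cloud();p=v.p.astype(int);hsv=cv2.cvtColor(v.p,cv2.COLOR_RGB2HSV)
    print(n,'counter z',np.median(C[250:280,330:380,2]) if n=='top0' else np.median(C[150:170,340:380,2]))
    b,l=((190,265),(390,450)) if n=='top0' else ((90,210),(255,310))
    m=np.zeros((400,640),bool);m[b[0]:b[1],l[0]:l[1]]=1
    m&=(v.d>0)
    grey=m&(hsv[...,1]<60)
    P=C[grey]
    for lo,hi in((.008,.016),(.165,.18),(.18,.2),(.2,.27),(.27,.32)):
        q=P[(P[:,2]>lo)&(P[:,2]<hi)]
        if len(q):print('grey',lo,hi,len(q),q.min(0).round(3),q.max(0).round(3),np.median(q,0).round(4))
    P=C[m];
    q=P[(P[:,2]>.185)&(P[:,2]<.40)];print('all hi',len(q),q.min(0).round(3),q.max(0).round(3))
    q=q[q[:,2]>q[:,2].max()-.006];print(len(q),q.mean(0).round(4))
    q=C[grey];q=q[abs(q[:,2]-.012)<.004]
    r=cv2.minAreaRect((q[:,:2]*1000).astype(np.float32));print('base',r)
    q=C[grey];q=q[(q[:,2]>.165)&(q[:,2]<.182)]
    r=cv2.minAreaRect((q[:,:2]*1000).astype(np.float32));print('fork',r)
E
```

```text
top0 counter z 0.0002712242625113986
grey 0.008 0.016 424 [ 0.408 -0.386  0.008] [ 0.521 -0.272  0.016] [ 0.4543 -0.3152  0.0119]
grey 0.165 0.18 205 [ 0.407 -0.364  0.166] [ 0.507 -0.304  0.18 ] [ 0.4715 -0.3231  0.1746]
grey 0.18 0.2 47 [ 0.41  -0.351  0.18 ] [ 0.499 -0.307  0.197] [ 0.4586 -0.3223  0.1827]
grey 0.2 0.27 4 [ 0.445 -0.337  0.21 ] [ 0.467 -0.319  0.255] [ 0.4662 -0.3196  0.2333]
grey 0.27 0.32 41 [ 0.448 -0.338  0.282] [ 0.466 -0.32   0.294] [ 0.4564 -0.3293  0.2895]
all hi 149 [ 0.442 -0.34   0.185] [ 0.469 -0.312  0.295]
28 [ 0.4557 -0.3291  0.2912]
base ((466.9281005859375, -328.6707458496094), (107.16852569580078, 96.4399185180664), 12.372736930847168)
fork ((458.5209655761719, -328.5975646972656), (96.95284271240234, 48.50185775756836), 14.62955379486084)
scene0 counter z 0.0017286315419188063
grey 0.008 0.016 392 [ 0.413 -0.382  0.008] [ 0.533 -0.271  0.016] [ 0.4699 -0.3216  0.0133]
grey 0.165 0.18 92 [ 0.438 -0.346  0.165] [ 0.51  -0.306  0.18 ] [ 0.488  -0.3216  0.1768]
grey 0.18 0.2 20 [ 0.447 -0.336  0.18 ] [ 0.5   -0.314  0.185] [ 0.472  -0.3216  0.1813]
grey 0.2 0.27 82 [ 0.655 -0.197  0.227] [ 0.703 -0.091  0.241] [ 0.6605 -0.1399  0.2346]
grey 0.27 0.32 20 [ 0.45  -0.342  0.284] [ 0.467 -0.324  0.293] [ 0.4588 -0.33    0.2899]
all hi 357 [ 0.321 -0.482  0.185] [ 0.707 -0.091  0.293]
26 [ 0.4602 -0.3307  0.2896]
base ((472.22174072265625, -328.7330627441406), (108.70072937011719, 97.01232147216797), 12.466384887695312)
fork ((475.9627685546875, -328.59344482421875), (69.76067352294922, 36.28816223144531), 15.424606323242188)
```

```bash
python3 - <<'E'
from h import *
v=V('top0');C=v.cloud();hsv=cv2.cvtColor(v.p,cv2.COLOR_RGB2HSV)
m=np.zeros((400,640),bool);m[150:166,228:412]=1
q=C[m&(v.d>0)]; q=q[(q[:,2]>.222)&(q[:,2]<.245)]
print('edge',len(q)); f=np.polyfit(q[:,1],q[:,0],1);print(f,np.rad2deg(np.arctan(f[0])),q[:,1].min(),q[:,1].max())
# split by y
for lo in np.arange(-.26,.3,.06):
    s=q[(q[:,1]>lo)&(q[:,1]<lo+.06)]
    if len(s):print(lo.round(2),len(s),s[:,0].min().round(3),np.median(s[:,0]).round(3),s[:,0].max().round(3),np.median(s[:,2]).round(3))
# loop
for (u0,u1) in((280,312),(335,362)):
    m=np.zeros((400,640),bool);m[140:170,u0:u1]=1
    q=C[m&(v.d>0)];q=q[(q[:,2]>.033)&(q[:,2]<.05)];
    print('loop',len(q),q.min(0).round(3),q.max(0).round(3)); 
    for a in q[np.argsort(q[:,0])][:20]:print(a.round(3))
# rim
m=np.zeros((400,640),bool);m[105:165,262:325]=1
q=C[m&(v.d>0)];q=q[(q[:,2]>.054)&(q[:,2]<.062)];print('rim',len(q));print(cv2.minAreaRect((q[:,:2]*1000).astype(np.float32)))
m=np.zeros((400,640),bool);m[105:165,318:380]=1
q=C[m&(v.d>0)];q=q[(q[:,2]>.054)&(q[:,2]<.062)];print('rim g',len(q));print(cv2.minAreaRect((q[:,:2]*1000).astype(np.float32)))
v=V('scene0')
E
```

```text
edge 733
[-0.02599656  0.65230088] -1.4891578606261326 -0.26691002668881275 0.26394824435176023
-0.26 82 0.652 0.658 0.671 0.233
-0.2 72 0.649 0.656 0.672 0.233
-0.14 79 0.648 0.653 0.671 0.233
-0.08 74 0.646 0.651 0.671 0.232
-0.02 69 0.642 0.648 0.671 0.233
0.04 69 0.64 0.647 0.67 0.232
0.1 108 0.639 0.646 0.671 0.234
0.16 80 0.636 0.642 0.67 0.234
0.22 86 0.631 0.644 0.672 0.235
loop 82 [0.676 0.03  0.033] [0.724 0.133 0.05 ]
[0.676 0.085 0.047]
[0.676 0.088 0.047]
[0.677 0.091 0.045]
[0.678 0.079 0.039]
[0.679 0.099 0.039]
[0.679 0.072 0.038]
[0.679 0.082 0.037]
[0.679 0.065 0.049]
[0.68  0.075 0.048]
[0.68  0.078 0.047]
[0.68  0.088 0.045]
[0.681 0.059 0.044]
[0.681 0.098 0.043]
[0.681 0.092 0.042]
[0.681 0.095 0.042]
[0.682 0.085 0.041]
[0.682 0.069 0.041]
[0.682 0.105 0.04 ]
[0.682 0.082 0.04 ]
[0.682 0.072 0.04 ]
loop 68 [ 0.694 -0.137  0.033] [ 0.737 -0.05   0.049]
[ 0.694 -0.112  0.048]
[ 0.694 -0.089  0.048]
[ 0.694 -0.106  0.047]
[ 0.694 -0.099  0.046]
[ 0.694 -0.109  0.046]
[ 0.695 -0.076  0.045]
[ 0.695 -0.096  0.043]
[ 0.695 -0.103  0.043]
[ 0.696 -0.093  0.042]
[ 0.696 -0.083  0.041]
[ 0.696 -0.08   0.04 ]
[ 0.697 -0.073  0.036]
[ 0.697 -0.07   0.035]
[ 0.698 -0.103  0.047]
[ 0.698 -0.109  0.046]
[ 0.698 -0.113  0.046]
[ 0.698 -0.106  0.044]
[ 0.701 -0.116  0.035]
[ 0.708 -0.06   0.045]
[ 0.709 -0.063  0.04 ]
rim 173
((779.0159912109375, 87.3084945678711), (124.99927520751953, 149.6314697265625), 5.893032073974609)
rim g 184
((793.519287109375, -90.96758270263672), (128.900634765625, 148.92982482910156), 0.5424786806106567)
```

```bash
python3 - <<'E'
from h import *
v=V('top0')
big=cv2.resize(v.p[150:175,275:320],None,fx=16,fy=16,interpolation=cv2.INTER_NEAREST)
cv2.imwrite('pics/c3.png',big[:,:,::-1])
s=V('scene0');print(s.proj(np.array([[.681,.08,.04],[.648,0,.229],[.457,-.33,.285]])))
print(v.proj(np.array([[.681,.08,.04],[.648,0,.229],[.457,-.33,.285]])))
E
```

```text
[[312.63980543 288.27558333]
 [301.57897982 227.98957875]
 [280.44668592 124.55397785]]
[[295.58587763 163.20726263]
 [318.53984069 157.79095371]
 [436.906757   220.0611022 ]]
```

View pics/c3.png

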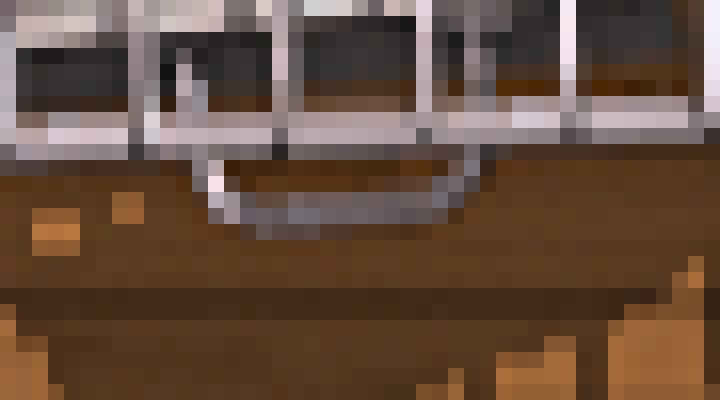

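```bash
cat >> h.py <<'E'
from scipy.spatial.transform import Rotation as Ro
def rot(o): return Ro.from_quat(np.array(o['tool_rot'])[[1,2,3,0]])
def goal(yaw,lean=0):
    # hook frame: z up, yaw about z, lean: top toward -x(hook) by lean deg. tool z=-hook z, tool x = +-hook y
    H=Ro.from_euler('z',yaw,degrees=True)*Ro.from_euler('y',-lean,degrees=True)
    M=H.as_matrix(); out=[]
    for s in(1,-1):
        x=s*M[:,1];z=-M[:,2];y=np.cross(z,x);out.append(Ro.from_matrix(np.stack([x,y,z],1)))
    return H,out
def plan(pos,yaw,lean=0):
    o=arm.get_obs();r=rot(o);H,g=goal(yaw,lean)
    v=min([(q*r.inv()).as_rotvec(degrees=True) for q in g],key=np.linalg.norm)
    print('pos',o['tool_pos'].round(4),'shift cm',((np.array(pos)-o['tool_pos'])*100).round(2),'turn',v.round(2),'q',o['q'].round(2),'F',o['force'].round(1),'op',round(o['opening'],3),'t',round(o['time'],2))
E
python3 - <<'E'
from h import *
plan([.457,-.33,.40],13)
E
```

```text
pos [0.2652 0.5653 0.2304] shift cm [ 19.18 -89.53  16.96] turn [ 1.000e-01 -2.000e-02  3.814e+01] q [ 1.03  0.28 -0.03  1.27 -0.    1.47] F [ 0.7 -0.  -0.5] op 0.995 t 0.15
```

Emit:
{"api": "jog_arm", "payload": {
  "steps": [2, -3, 4, 0, 0, 0, 1, 5, -6.5, 6.5, 0, 0, 0, 1, 8, -10, 8.5, 0, 0, 3, 1, 10, -14, 10, 0, 0, 6, 1, 12, -18, 10, 0, 0, 9, 1]
}}

```text
time: 0.57
tool_pos: [0.3693, 0.4168, 0.3267]
tool_rot: [0.0, 0.798, 0.602, 0.001]
force: [0.6, 0.9, 0.9]
opening: 0.997
```

```bash
python3 - <<'E'
from h import *
plan([.457,-.33,.35],13)
E
```

```text
pos [0.3693 0.4168 0.3267] shift cm [  8.77 -74.68   2.33] turn [-0.09  0.11 28.93] q [ 0.73  0.12 -0.02  1.43 -0.    1.01] F [0.6 0.9 0.9] op 0.997 t 0.57
```

Emit:
{"api": "jog_arm", "payload": {
  "steps": [2, -3.5, 1, 0, 0, 2, 1, 4, -7, 1, 0, 0, 4, 1, 5, -11, 1, 0, 0, 6, 1, 6, -15, 1, 0, 0, 8, 1, 7, -19, 1, 0, 0, 10, 1]
}}

```text
time: 0.98
tool_pos: [0.4394, 0.2248, 0.3365]
tool_rot: [0.0, 0.742, 0.67, 0.001]
force: [0.5, -0.2, 0.2]
opening: 1.004
```

Emit:
{"api": "jog_arm", "payload": {
  "steps": [1, -4, 1, 0, 0, 2, 1, 2, -8, 1, 0, 0, 4, 1, 3, -12, 1, 0, 0, 6, 1, 3, -16, 1, 0, 0, 8, 1, 3, -20, 1, 0, 0, 10, 1]
}}

```text
time: 1.4
tool_pos: [0.4693, 0.0227, 0.3462]
tool_rot: [0.0, 0.68, 0.733, 0.001]
force: [1.7, 0.3, 0.9]
opening: 1.003
```

Emit:
{"api": "jog_arm", "payload": {
  "steps": [0, -4, 1, 0, 0, 2, 1, 0, -8, 1, 0, 0, 4, 1, 0, -12, 1, 0, 0, 6, 1, 0, -16, 1, 0, 0, 8, 1, 0, -20, 1, 0, 0, 10, 1]
}}

```text
time: 1.82
tool_pos: [0.4686, -0.1792, 0.3561]
tool_rot: [-0.0, 0.613, 0.79, 0.001]
force: [0.5, 0.8, 0.1]
opening: 1.001
```

```bash
python3 - <<'E'
from h import *
plan([.457,-.33,.35],13)
E
```

```text
pos [ 0.4686 -0.1792  0.3561] shift cm [ -1.16 -15.08  -0.61] turn [-0.1   0.08 -1.35] q [-0.5   0.01 -0.07  1.48  0.   -0.75] F [0.5 0.8 0.1] op 1.001 t 1.82
```

Go above the hook but stop at 3.5 cm over it, then check with the wrist and other cameras.

Emit:
{"api": "jog_arm", "payload": {
  "steps": [0, -4, 0, 0, 0, 0, 1, 0, -8, 0, 0, 0, 0, 1, -1, -12, 0, 0, 0, -1.4, 1, -1.2, -15, 0, 0, 0, -1.4, 1, -1.2, -15.1, -0.6, -0.1, 0.1, -1.4, 1]
}}

```text
time: 2.23
tool_pos: [0.4563, -0.3358, 0.3499]
tool_rot: [0.001, 0.625, 0.781, -0.001]
force: [1.5, 0.5, 0.8]
opening: 1.003
```

```bash
python3 - <<'E'
from h import *
plan([.457,-.33,.226],13)
for n in('scene','top','wrist'): snap(n,n+'1')
t=cv2.imread('pics/top1.png');s=cv2.imread('pics/scene1.png')
a=cv2.resize(t[180:300,370:490],(400,400),interpolation=2);b=cv2.resize(s[70:190,220:340],(400,400),interpolation=2)
cv2.imwrite('pics/c4.png',np.hstack([a,b]))
E
```

```text
pos [ 0.4563 -0.3358  0.3499] shift cm [  0.07   0.58 -12.39] turn [0.18 0.02 0.37] q [-0.75  0.13  0.04  1.48 -0.   -0.97] F [1.5 0.5 0.8] op 1.003 t 2.23
```

View pics/wrist1.png

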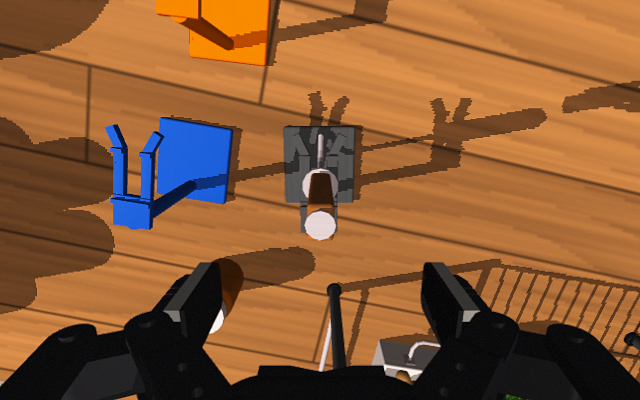

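View pics/c4.png

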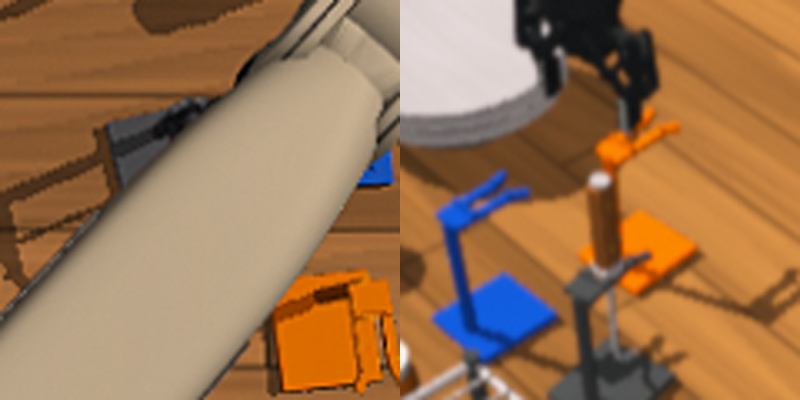

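```bash
python3 - <<'E'
from h import *
v=V('wrist1');C=v.cloud();hsv=cv2.cvtColor(v.p,cv2.COLOR_RGB2HSV)
m=np.zeros((400,640),bool);m[200:250,295:345]=1
q=C[m];q=q[q[:,2]>.28];print('cap',len(q),q.min(0).round(4),q.max(0).round(4),q.mean(0).round(4))
m=np.zeros((400,640),bool);m[160:215,300:345]=1
q=C[m];q=q[(q[:,2]<.2)&(q[:,2]>.16)];print('collar',len(q),q.mean(0),q.min(0),q.max(0))
m=np.zeros((400,640),bool);m[120:240,270:370]=1
q=C[m&(hsv[...,1]<70)&(hsv[...,2]<120)];q=q[abs(q[:,2]-.012)<.004];print('base',cv2.minAreaRect((q[:,:2]*1000).astype(np.float32)))
q=C[m];print(np.median(C[20:60,550:600,2]))
plan([.457,-.33,.226],13)
E
```

```text
cap 1080 [ 0.3856 -0.3473  0.2801] [ 0.471  -0.3204  0.4907] [ 0.4547 -0.3313  0.2888]
collar 1002 [ 0.4543406  -0.33441542  0.17811981] [ 0.43065694 -0.35408565  0.17203268] [ 0.49035101 -0.30798506  0.19960119]
base ((468.2032775878906, -329.873291015625), (108.9975814819336, 98.39376068115234), 12.709888458251953)
-0.0002052959745423323
pos [ 0.4561 -0.3297  0.349 ] shift cm [  0.09  -0.03 -12.3 ] turn [-0.13 -0.12  0.09] q [-0.74  0.13  0.04  1.48  0.   -0.97] F [-0.5 -0.1 -1.1] op 0.998 t 2.38
```

Emit:
{"api": "jog_arm", "payload": {
  "steps": [0.05, 0, -3, 0, 0, 0, 1, 0.05, 0, -6, -0.1, -0.1, 0.1, 1, 0.05, 0, -9, -0.1, -0.1, 0.1, 1, 0.05, 0, -11.5, -0.1, -0.1, 0.1, 1, 0.05, 0, -12.3, -0.1, -0.1, 0.1, 1]
}}

```text
time: 2.8
tool_pos: [0.4547, -0.3258, 0.2219]
tool_rot: [-0.004, 0.622, 0.783, 0.001]
force: [-0.3, 1.3, 0.2]
opening: 1.003
```

Emit:
{"api": "jog_arm", "payload": {
  "steps": [0, 0, 0, 0, 0, 0, 0.2, 0, 0, 0, 0, 0, 0, -0.2, 0, 0, 0, 0, 0, 0, -0.4],
  "grip_force": 30
}}

```text
time: 3.05
tool_pos: [0.4557, -0.3258, 0.2237]
tool_rot: [-0.003, 0.621, 0.784, 0.001]
force: [-0.1, 0.1, -0.3]
opening: 0.604
```

```bash
python3 - <<'E'
from h import *
plan([.457,-.33,.226],13)
snap('wrist','wrist2')
E
```

```text
pos [ 0.4557 -0.3258  0.2237] shift cm [ 0.13 -0.42  0.23] turn [-0.25 -0.22 -0.21] q [-0.74  0.17 -0.18  1.23  0.   -0.97] F [-0.1  0.1 -0.3] op 0.604 t 3.05
```

View pics/wrist2.png

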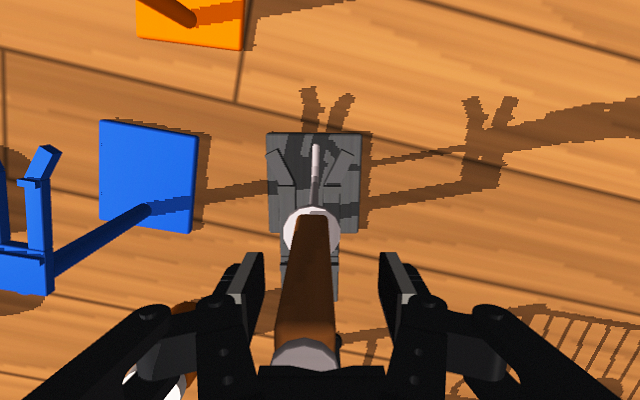

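Emit:
{"api": "jog_arm", "payload": {
  "steps": [0.1, -0.4, 0.2, -0.2, -0.2, -0.2, -0.1, 0.1, -0.4, 0.2, -0.2, -0.2, -0.2, -0.1, 0.1, -0.4, 0.2, -0.2, -0.2, -0.2, -0.1]
}}

```text
time: 3.35
tool_pos: [0.4577, -0.3313, 0.2277]
tool_rot: [0.002, 0.623, 0.782, 0.0]
force: [-0.5, 0.5, -0.3]
opening: 0.45
```

```bash
python3 - <<'E'
from h import *
plan([.457,-.33,.226],13)
snap('wrist','wrist3')
E
```

```text
pos [ 0.4577 -0.3313  0.2277] shift cm [-0.07  0.13 -0.17] turn [0.12 0.16 0.03] q [-0.74  0.17 -0.17  1.23  0.   -0.97] F [-0.5  0.5 -0.3] op 0.45 t 3.35
```

View pics/wrist3.png

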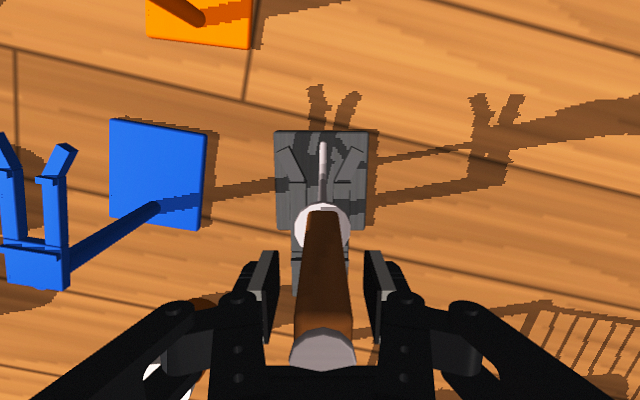

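Emit:
{"api": "jog_arm", "payload": {
  "steps": [-0.05, 0.1, -0.1, 0.1, 0.1, 0, -0.4, -0.05, 0.1, -0.1, 0.1, 0.1, 0, -1, -0.05, 0.1, -0.1, 0.1, 0.1, 0, -1, -0.05, 0.1, -0.1, 0.1, 0.1, 0, -1],
  "grip_force": 60
}}

```text
time: 3.73
tool_pos: [0.457, -0.3303, 0.2264]
tool_rot: [0.0, 0.623, 0.782, 0.0]
force: [-0.1, -1.6, 1.3]
opening: 0.202
```

Emit:
{"api": "jog_arm", "payload": {
  "steps": [0, 0, 0, 0, 0, 0, -1, 0, 0, 0, 0, 0, 0, -1, 0, 0, 0, 0, 0, 0, -1],
  "grip_force": 120
}}

```text
time: 3.98
tool_pos: [0.4571, -0.3304, 0.2266]
tool_rot: [0.0, 0.623, 0.782, 0.0]
force: [0.1, -0.9, 0.9]
opening: 0.196
```

```bash
python3 - <<'E'
from h import *
plan([.457,-.33,.226],13)
snap('wrist','wrist4');snap('scene','scene4');print(arm.get_obs())
E
```

```text
pos [ 0.4571 -0.3304  0.2266] shift cm [-0.01  0.04 -0.06] turn [0.03 0.05 0.04] q [-0.74  0.17 -0.17  1.23  0.   -0.97] F [ 0.1 -0.9  0.9] op 0.196 t 3.98
{'time': 4.0833, 'q': array([-7.40539193e-01,  1.70811623e-01, -1.69501878e-01,  1.22952860e+00,
        2.06902067e-04, -9.66783845e-01]), 'joint_velocities': array([2.62443667e-03, 2.10389030e-03, 1.79081841e-03, 9.57181024e-05,
       2.17818202e-04, 2.51075849e-03]), 'effort': array([ 1.17087644e-01, -3.75892425e+01,  2.81607360e+01,  1.61901643e-01,
        4.60628921e-02,  2.10161543e-04]), 'tool_pos': array([ 0.45714124, -0.33039551,  0.2265315 ]), 'tool_rot': array([4.83059854e-04, 6.22768115e-01, 7.82406311e-01, 7.06659229e-05]), 'force': array([ 0.96432702, -0.20816887,  1.84352927]), 'moment': array([-0.08874044, -0.02342658, -0.03890389]), 'opening': 0.19689826223055532}
```

View pics/wrist4.png

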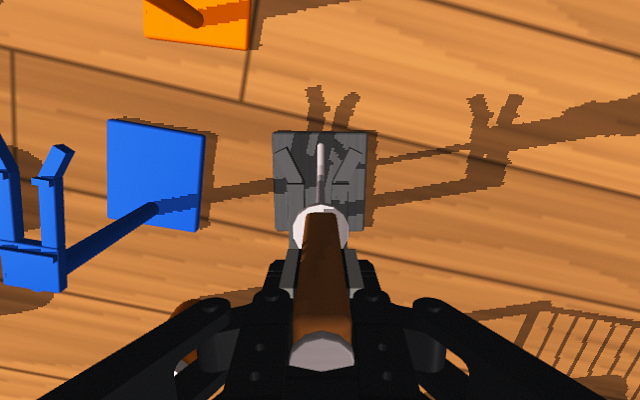

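Emit:
{"api": "jog_arm", "payload": {
  "steps": [0, 0, 1, 0, 0, 0, -1, 0, 0, 2, 0, 0, 0, -1, 0, 0, 2.5, 0, 0, 0, -1, 0, 0, 2.5, 0, 0, 0, -1]
}}

```text
time: 4.42
tool_pos: [0.458, -0.3311, 0.2536]
tool_rot: [0.002, 0.623, 0.782, -0.0]
force: [-0.0, -0.3, -2.1]
opening: 0.195
```

```bash
python3 - <<'E'
from h import *
plan([.4571,-.3304,.2516],13)
E
```

```text
pos [ 0.458  -0.3311  0.2536] shift cm [-0.09  0.07 -0.2 ] turn [0.15 0.18 0.04] q [-0.74  0.16 -0.13  1.28  0.   -0.97] F [-0.  -0.3 -2.1] op 0.195 t 4.42
```

Emit:
{"api": "jog_arm", "payload": {
  "steps": [-2, -0.4, 0, 0, 0, 0, -1, -4, -0.8, 0, 0, 0, 0, -1, -6, -1.3, 0, 0, 0, 0, -1, -8, -1.8, 0, 0, 0, 0, -1, -9.5, -2.1, 0, 0, 0, 0, -1]
}}

```text
time: 4.83
tool_pos: [0.3615, -0.352, 0.2534]
tool_rot: [0.002, 0.623, 0.782, -0.0]
force: [-0.5, -0.1, -2.5]
opening: 0.197
```

Emit:
{"api": "jog_arm", "payload": {
  "steps": [0, 0, 1, 0, 0, 0, -1, 0, 0, 3, 0, 0, 0, -1]
}}

```text
time: 5.0
tool_pos: [0.3596, -0.3504, 0.2814]
tool_rot: [-0.001, 0.624, 0.782, 0.001]
force: [-0.4, -0.2, -1.2]
opening: 0.196
```

```bash
python3 - <<'E'
from h import *
snap('scene','scene5'); snap('top','top5')
plan([.4571,-.3304,.2516],13)
E
```

```text
pos [ 0.363  -0.3538  0.2869] shift cm [ 9.41  2.34 -3.53] turn [0.42 0.4  0.07] q [-0.9   0.03 -0.2   1.33  0.   -1.13] F [ 0.6 -0.8 -2. ] op 0.196 t 5.1
```

View pics/scene5.png

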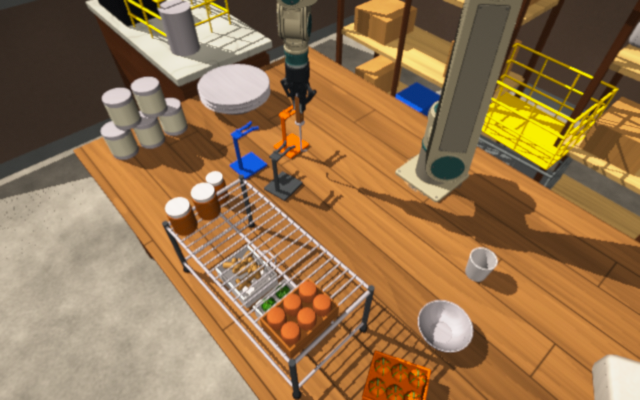

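View pics/top5.png

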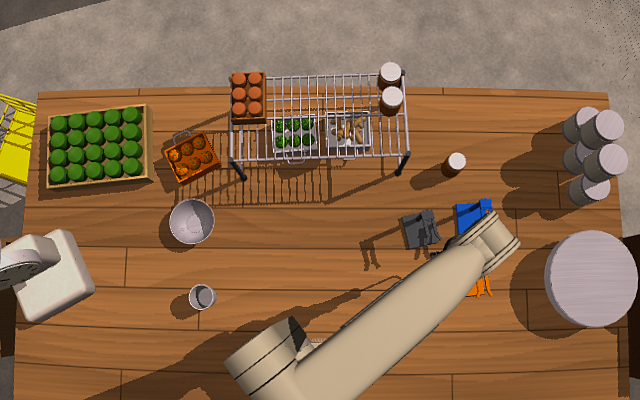

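```bash
cat >> h.py <<'E'
L=0.0516
LOC={'tip':np.array([-.035,0,-.152]),'seat':np.array([-.0096,0,-.1277]),'O':np.zeros(3)}
def tcp_for(which,P,yaw,lean):
    H,_=goal(yaw,lean); O=np.array(P)-H.apply(LOC[which]); return O+H.apply([0,0,L])
def where(which,tcp,r=None):
    # uses measured tool pose; hook z=-tool z, hook x horizontal-ish away
    o=arm.get_obs(); M=rot(o).as_matrix(); z=-M[:,2]; y=M[:,0]*np.sign(M[1,0]); x=np.cross(y,z); H=np.stack([x,y,z],1)
    return o['tool_pos']-H@[0,0,L]+H@LOC[which]
E
python3 - <<'E'
from h import *
bow=np.array([.681,.079,.04]);ux=np.array([np.cos(np.radians(4)),np.sin(np.radians(4)),0])
A=tcp_for('tip',bow+.017*ux+[0,0,.017],4,40);B=tcp_for('seat',bow+.012*ux+[0,0,.002],4,40)
print(A,B,where('tip',0));
print('A0',A-.08*ux+[0,0,.02]);plan(A-.08*ux+[0,0,.02],4,40)
plan([.40,-.15,.30],4,0)
E
```

```text
[0.59415207 0.072927   0.23546421] [0.58533581 0.07231051 0.18552253] [ 0.33034198 -0.36307229  0.08316742]
A0 [0.51434695 0.06734648 0.25546421]
pos [ 0.363  -0.3538  0.2869] shift cm [15.13 42.11 -3.15] turn [  6.32 -39.24  -8.39] q [-0.9   0.03 -0.2   1.33  0.   -1.13] F [ 0.6 -0.8 -2. ] op 0.196 t 5.1
pos [ 0.363  -0.3538  0.2869] shift cm [ 3.7  20.38  1.31] turn [ 0.45  0.36 -8.93] q [-0.9   0.03 -0.2   1.33  0.   -1.13] F [ 0.6 -0.8 -2. ] op 0.196 t 5.1
```

Emit:
{"api": "jog_arm", "payload": {
  "steps": [-0.5, 3.5, 1, 0, 0, -2, -1, -0.5, 7.5, 1.3, 0.4, 0.3, -4, -1, 0, 11.5, 1.3, 0.4, 0.3, -6, -1, 2, 15.5, 1.3, 0.4, 0.3, -8, -1, 3.7, 19.5, 1.3, 0.4, 0.3, -9, -1]
}}

```text
time: 5.52
tool_pos: [0.3988, -0.1615, 0.3]
tool_rot: [0.001, 0.683, 0.73, 0.0]
force: [1.3, -0.4, -1.9]
opening: 0.195
```

```bash
python3 - <<'E'
from h import *
plan([.514,.067,.30],4,40)
E
```

```text
pos [ 0.3988 -0.1615  0.3   ] shift cm [11.52 22.85 -0.  ] turn [  2.79 -39.75   0.24] q [-0.54 -0.11 -0.3   1.37  0.   -0.6 ] F [ 1.3 -0.4 -1.9] op 0.195 t 5.52
```

Emit:
{"api": "jog_arm", "payload": {
  "steps": [2, 3.5, 0, 0.5, -6.5, 0, -1, 4, 7, 0, 1, -13, 0, -1, 6, 10.5, 0, 1.5, -19.5, 0, -1, 8, 14, 0, 2, -26, 0, -1, 9.5, 17.5, 0, 2.5, -32.5, 0.1, -1]
}}

```text
time: 5.93
tool_pos: [0.4952, 0.0156, 0.3014]
tool_rot: [0.193, 0.654, 0.7, 0.21]
force: [1.2, -0.4, -2.7]
opening: 0.196
```

```bash
python3 - <<'E'
from h import *
plan([.514,.067,.26],4,40)
E
```

```text
pos [0.4952 0.0156 0.3014] shift cm [ 1.88  5.14 -4.14] turn [ 0.19 -6.83  0.02] q [-0.18 -0.38 -0.63  0.76  0.14 -0.21] F [ 1.2 -0.4 -2.7] op 0.196 t 5.93
```

Emit:
{"api": "jog_arm", "payload": {
  "steps": [1, 2.5, -1, 0.1, -3.5, 0, -1, 1.9, 5.1, -2.5, 0.2, -6.8, 0, -1, 1.9, 5.1, -4.1, 0.2, -6.8, 0, -1, 1.9, 5.1, -4.1, 0.2, -6.8, 0, -1]
}}

```text
time: 6.27
tool_pos: [0.5093, 0.0692, 0.2533]
tool_rot: [0.228, 0.641, 0.69, 0.247]
force: [0.0, 1.1, -3.1]
opening: 0.198
```

```bash
python3 - <<'E'
from h import *
snap('scene','scene6'); snap('top','top6');snap('wrist','wrist6')
plan([.594,.073,.235],4,40);print(where('tip',0),where('seat',0))
s=V('scene6');t=V('top6')
P=np.array([where('tip',0),where('O',0)]);print(s.proj(P),t.proj(P))
a=s.p[170:350,220:400];b=t.p[90:270,210:390]
cv2.imwrite('pics/c6.png',np.hstack([cv2.resize(x,(400,400),interpolation=2) for x in(a,b)])[:,:,::-1])
E
```

```text
pos [0.5148 0.0665 0.2612] shift cm [ 7.92  0.65 -2.62] turn [-0.01  0.01  0.02] q [-0.03 -0.37 -0.77  0.47  0.07 -0.08] F [ 0.3 -0.   0.3] op 0.2 t 6.42
[0.6186448  0.07375248 0.08278552] [0.62246839 0.07401329 0.11772779]
[[326.94688059 267.237028  ]
 [345.23046177 225.15340097]] [[296.34444549 178.70971783]
 [294.63365839 191.7038564 ]]
```

View pics/c6.png

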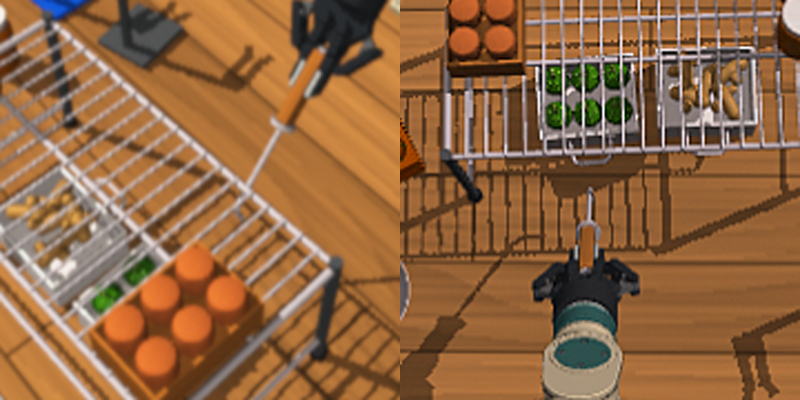

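View pics/wrist6.png

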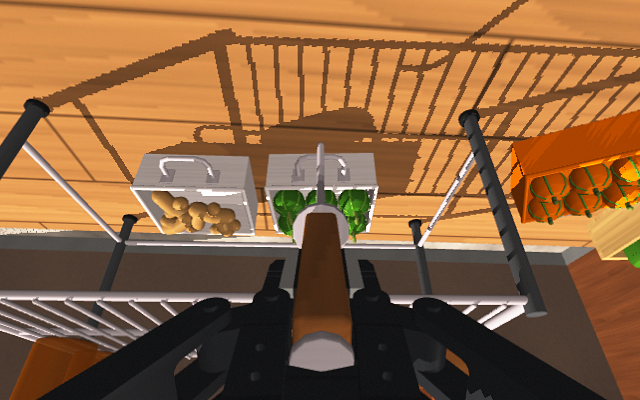

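```bash
python3 - <<'E'
from h import *
w=V('wrist6')
cv2.imwrite('pics/c7.png',cv2.resize(w.p[130:230,250:390],(784,560),interpolation=2)[:,:,::-1])
print(w.proj(np.array([where('tip',0),where('seat',0),where('O',0),[.681,.079,.04]])))
C=w.cloud()
m=np.zeros((400,640),bool);m[140:185,290:355]=1
q=C[m];q=q[(abs(q[:,2]-.042)<.006)&(q[:,0]>.66)];print(len(q));print(q[np.argsort(q[:,0])][:25:2].round(3),q.min(0),q.max(0))
E
```

```text
[[320.06548328 145.16134595]
 [320.05057136 174.84398927]
 [319.81308962 232.47702559]
 [320.87462408 155.03887025]]
703
[[0.678 0.092 0.041]
 [0.679 0.094 0.039]
 [0.68  0.094 0.04 ]
 [0.68  0.095 0.042]
 [0.68  0.09  0.043]
 [0.68  0.093 0.038]
 [0.68  0.091 0.04 ]
 [0.68  0.091 0.041]
 [0.68  0.089 0.042]
 [0.68  0.099 0.042]
 [0.681 0.084 0.04 ]
 [0.681 0.089 0.04 ]
 [0.681 0.093 0.043]] [0.67833299 0.04084123 0.03600351] [0.72685637 0.12578922 0.04791784]
```

View pics/c7.png

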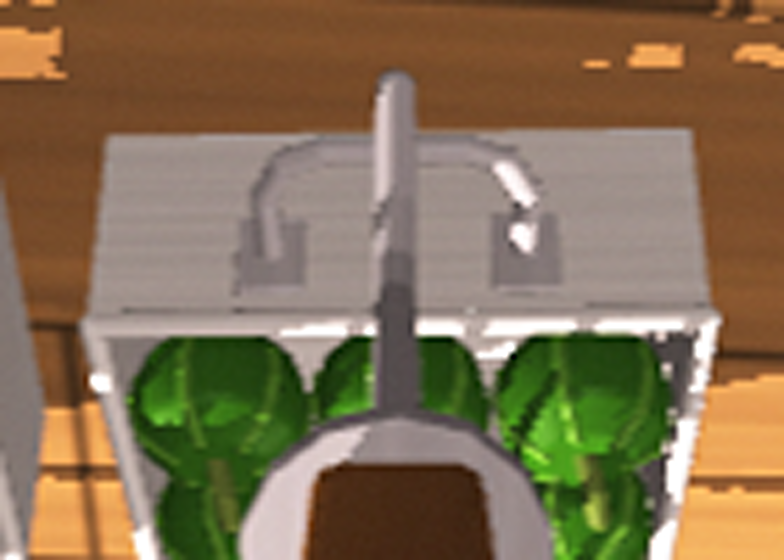

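Emit:
{"api": "jog_arm", "payload": {
  "steps": [2.5, 0.2, -0.6, 0, 0, 0, -1, 5, 0.4, -1.3, 0, 0, 0, -1, 7, 0.6, -2, 0, 0, 0, -1, 8, 0.6, -2.3, 0, 0, 0, -1, 8.1, 0.65, -2.5, 0, 0, 0, -1]
}}

```text
time: 6.83
tool_pos: [0.599, 0.0717, 0.2381]
tool_rot: [0.235, 0.641, 0.686, 0.251]
force: [0.2, 0.3, -1.9]
opening: 0.199
```

Emit:
{"api": "jog_arm", "payload": {
  "steps": [0, 0, 0, 0, 0, 0, -1]
}}

```text
time: 6.92
tool_pos: [0.5989, 0.071, 0.2376]
tool_rot: [0.234, 0.642, 0.686, 0.25]
force: [-0.7, -0.0, -2.7]
opening: 0.194
```

```bash
python3 - <<'E'
from h import *
snap('wrist','wrist7');snap('scene','scene7')
plan([.587,.0725,.1855],4,40);print(where('tip',0),where('seat',0))
w=V('wrist7');s=V('scene7')
cv2.imwrite('pics/c8.png',np.hstack([cv2.resize(w.p[120:240,240:400],(480,400),interpolation=2),cv2.resize(s.p[210:330,240:336],(320,400),interpolation=2)])[:,:,::-1])
E
```

```text
pos [0.5992 0.0711 0.239 ] shift cm [-1.22  0.14 -5.35] turn [0.   0.21 0.19] q [-0.01 -0.16 -0.68  0.35  0.05 -0.06] F [-0.5 -0.8 -1.5] op 0.194 t 7.02
[0.70370121 0.0780028  0.06086403] [0.70740414 0.07825921 0.09581933]
```

View pics/c8.png

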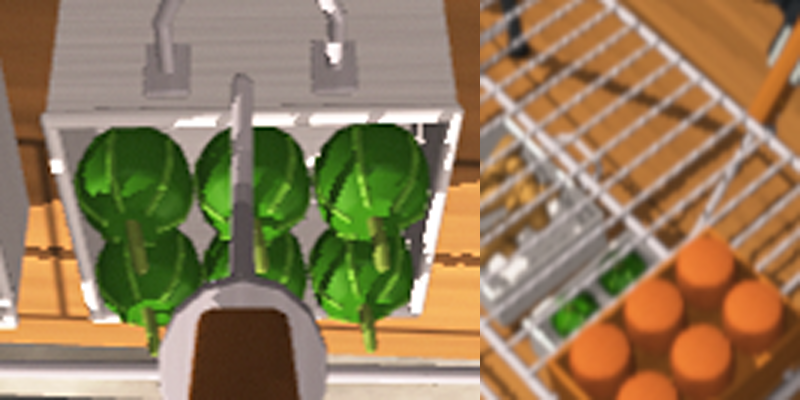

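Emit:
{"api": "jog_arm", "payload": {
  "steps": [-0.3, 0.05, -1.2, 0, 0, 0, -1, -0.6, 0.1, -2.5, 0, 0.2, 0, -1, -0.9, 0.1, -3.8, 0, 0.2, 0, -1, -1.2, 0.1, -5, 0, 0.2, 0, -1, -1.2, 0.1, -5.2, 0, 0.2, 0, -1]
}}

```text
time: 7.43
tool_pos: [0.584, 0.072, 0.1841]
tool_rot: [0.232, 0.643, 0.687, 0.248]
force: [-0.9, -0.1, -1.1]
opening: 0.196
```

Emit:
{"api": "jog_arm", "payload": {
  "steps": [0, 0, 0, 0, 0, 0, -1]
}}

```text
time: 7.52
tool_pos: [0.5833, 0.0719, 0.184]
tool_rot: [0.232, 0.643, 0.687, 0.248]
force: [-0.5, -0.8, -0.7]
opening: 0.198
```

```bash
python3 - <<'E'
from h import *
snap('wrist','wrist8')
plan([.587,.0725,.1855],4,40);print(where('tip',0),where('seat',0))
w=V('wrist8')
cv2.imwrite('pics/c9.png',cv2.resize(w.p[100:240,240:400],(640,560),interpolation=2)[:,:,::-1])
E
```

```text
pos [0.5831 0.0719 0.184 ] shift cm [0.39 0.06 0.15] turn [-0.   -0.33  0.21] q [-0.01 -0.12 -0.78  0.23  0.05 -0.06] F [-0.1 -0.4 -2.8] op 0.197 t 7.57
[0.68592717 0.07876467 0.0049503 ] [0.6899565  0.07901738 0.0398695 ]
```

View pics/c9.png

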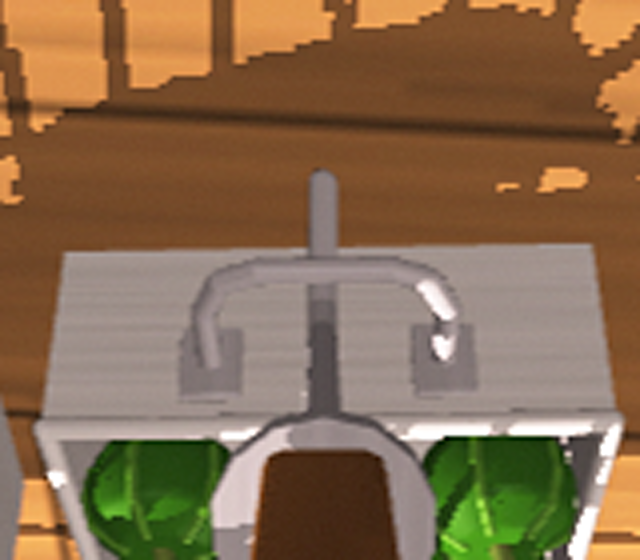

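Emit:
{"api": "jog_arm", "payload": {
  "steps": [-0.5, 0, 0.1, 0, 0, 0, -1, -1, 0, 0.1, 0, 0, 0, -1, -1.7, 0, 0.1, 0, 0, 0, -1, -2.5, 0, 0.1, 0, 0, 0, -1, -3.5, 0, 0.1, 0, 0, 0, -1]
}}

```text
time: 7.98
tool_pos: [0.5489, 0.0719, 0.1869]
tool_rot: [0.233, 0.642, 0.686, 0.249]
force: [4.1, 0.3, -1.7]
opening: 0.198
```

```bash
python3 - <<'E'
from h import *
snap('wrist','wrist9')
plan([.587,.0725,.185],4,40);print(where('tip',0),where('seat',0))
w=V('wrist9')
cv2.imwrite('pics/c10.png',cv2.resize(w.p[100:240,240:400],(640,560),interpolation=2)[:,:,::-1])
E
```

```text
pos [0.5464 0.0721 0.1855] shift cm [ 4.06  0.04 -0.05] turn [-0.01 -0.29  0.2 ] q [-0.01 -0.2  -0.83  0.24  0.05 -0.06] F [ 0.8  0.9 -3. ] op 0.192 t 8.03
[0.64931895 0.07897111 0.00648547] [0.65332275 0.07922224 0.04140762]
```

View pics/c10.png

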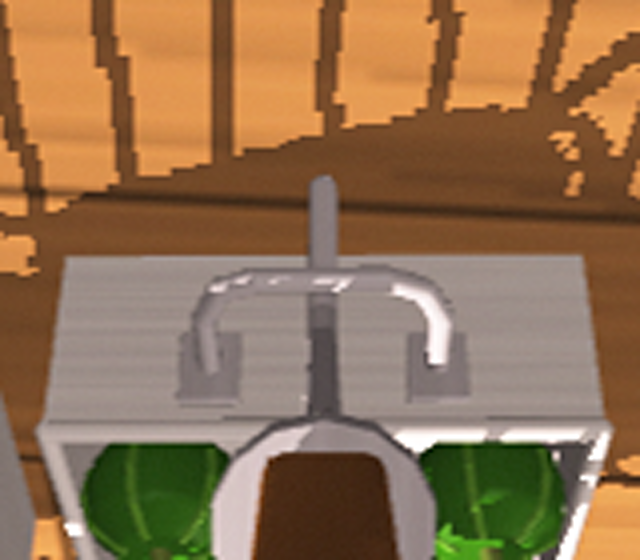

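Emit:
{"api": "jog_arm", "payload": {
  "steps": [-1.5, 0, 0, 0, 0, 0, -1, -3, 0, 0, 0, 0, 0, -1, -4.7, 0, 0, 0, 0, 0, -1, -6.4, 0, 0, 0, 0, 0, -1, -8, 0, 0, 0, 0, 0, -1]
}}

```text
time: 8.45
tool_pos: [0.4666, 0.0721, 0.187]
tool_rot: [0.233, 0.642, 0.686, 0.249]
force: [3.0, -0.1, -1.4]
opening: 0.194
```

```bash
python3 - <<'E'
from h import *
plan([.587,.0725,.185],4,40);s0=where('seat',0);print(where('tip',0),s0)
o=arm.get_obs();r=rot(o)
for i in range(1,8):
    lean=40-5*i; P=np.array([s0[0]-.0145*i,s0[1]-.0003*i,.0415])
    print(lean,((tcp_for('seat',P,4,lean)-o['tool_pos'])*100).round(2),(min([g*r.inv() for g in goal(4,lean)[1]],key=lambda q:q.magnitude())).as_rotvec(degrees=True).round(1))
E
```

```text
pos [0.4666 0.0721 0.187 ] shift cm [12.04  0.04 -0.2 ] turn [-0.   -0.06  0.2 ] q [-0.02 -0.39 -0.95  0.32  0.05 -0.06] F [ 3.  -0.1 -1.4] op 0.194 t 8.45
[0.57024918 0.07898182 0.00847385] [0.57411597 0.07923353 0.04341143]
35 [-0.17  0.02  0.68] [-0.3  4.9  0.2]
30 [-0.26  0.09  1.45] [-0.7  9.9  0.2]
25 [-0.29  0.16  2.1 ] [-1.  14.9  0.2]
20 [-0.27  0.23  2.62] [-1.4 19.9  0.2]
15 [-0.2   0.31  3.01] [-1.7 24.9  0.2]
10 [-0.11  0.39  3.27] [-2.  29.9  0.2]
5 [-0.    0.46  3.39] [-2.4 34.9  0.2]
```

Emit:
{"api": "jog_arm", "payload": {
  "steps": [-0.2, 0, 0.7, -0.3, 5, 0, -1, -0.3, 0.1, 1.4, -0.7, 10, 0, -1, -0.3, 0.2, 2.1, -1, 15, 0, -1, -0.3, 0.2, 2.6, -1.4, 20, 0, -1, -0.2, 0.3, 3, -1.7, 25, 0, -1]
}}

```text
time: 8.87
tool_pos: [0.4652, 0.0751, 0.2188]
tool_rot: [0.089, 0.677, 0.724, 0.094]
force: [4.3, 0.6, -2.8]
opening: 0.197
```

```bash
python3 - <<'E'
from h import *
snap('top','top10');snap('wrist','wrist10')
plan([.466,.0765,.221],4,5);print(where('tip',0),where('seat',0))
w=V('wrist10');t=V('top10')
cv2.imwrite('pics/c11.png',np.hstack([cv2.resize(w.p[60:260,220:420],(400,400),interpolation=2),cv2.resize(t.p[90:250,210:370],(400,400),interpolation=2)])[:,:,::-1])
E
```

```text
pos [0.4687 0.0751 0.2198] shift cm [-0.27  0.14  0.12] turn [-0.64 10.09  0.19] q [ 0.01 -0.17 -0.55  0.92  0.01 -0.05] F [-0.2  0.6 -1.6] op 0.2 t 8.97
[0.48789305 0.07622613 0.01413854] [0.50604076 0.07745889 0.04421829]
```

View pics/c11.png

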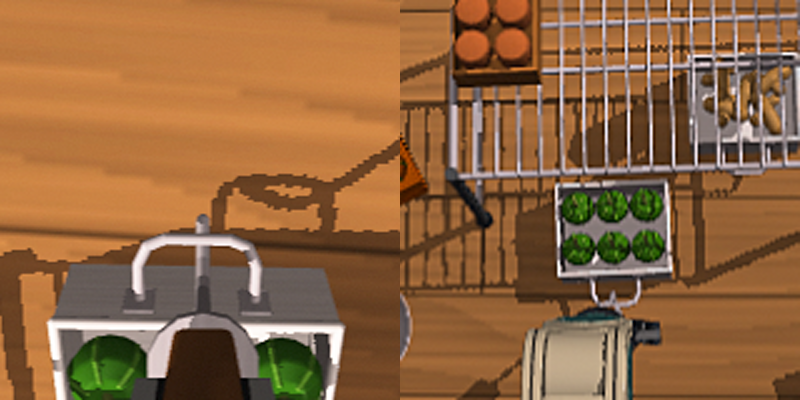

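Emit:
{"api": "jog_arm", "payload": {
  "steps": [-0.5, 0.1, 0.2, -0.3, 5, 0, -1, -1.2, 0.1, 0.2, -0.6, 10, 0, -1, -2.4, 0.1, 0.2, -0.6, 10, 0, -1, -3.5, 0.1, 0.2, -0.6, 10, 0, -1, -4, 0.1, 0.2, -0.6, 10, 0, -1]
}}

```text
time: 9.38
tool_pos: [0.4261, 0.0761, 0.2206]
tool_rot: [0.03, 0.683, 0.73, 0.032]
force: [2.6, -0.2, -4.6]
opening: 0.192
```

Emit:
{"api": "jog_arm", "payload": {
  "steps": [0, 0, 0, 0, 0, 0, -1]
}}

```text
time: 9.47
tool_pos: [0.424, 0.0761, 0.22]
tool_rot: [0.03, 0.682, 0.73, 0.032]
force: [2.5, -0.6, -1.9]
opening: 0.197
```

```bash
cat > tray.py <<'E'
from h import *
import sys
n=sys.argv[1]
snap('top','top'+n)
t=V('top'+n);C=t.cloud()
m=np.zeros((400,640),bool);m[120:290,255:345]=1
hsv=cv2.cvtColor(t.p,cv2.COLOR_RGB2HSV)
q=C[m&(t.d>0)&(hsv[...,1]<70)];q=q[(q[:,2]>.053)&(q[:,2]<.063)&(q[:,0]>.40)&(q[:,0]<.64)];print('rim',len(q),cv2.minAreaRect((q[:,:2]*1000).astype(np.float32)))
m=np.zeros((400,640),bool);m[105:165,318:380]=1
q=C[m&(t.d>0)];q=q[(q[:,2]>.054)&(q[:,2]<.062)];print('rim g',cv2.minAreaRect((q[:,:2]*1000).astype(np.float32)))
cv2.imwrite('pics/ct%s.png'%n,cv2.resize(t.p[90:270,210:390],(560,560),interpolation=2)[:,:,::-1])
E
python3 - <<'E'
from h import *
snap('wrist','wrist11')
plan([.43,.0765,.221],4,5);print(where('tip',0),where('seat',0))
E
python3 tray.py 11
```

```text
pos [0.4243 0.0762 0.22  ] shift cm [0.57 0.03 0.1 ] turn [-0.03  0.03  0.17] q [ 0.02 -0.13 -0.5   1.12  0.   -0.04] F [ 1.2 -0.1 -4.2] op 0.196 t 9.52
[0.40726492 0.07513417 0.01414522] [0.43038629 0.07666815 0.04057814]
rim 184 ((555.451416015625, 79.42630004882812), (122.81484985351562, 148.30133056640625), 2.116305112838745)
rim g ((794.2377319335938, -90.85614776611328), (125.95185852050781, 149.527099609375), 1.2526434659957886)
```

View pics/ct11.png

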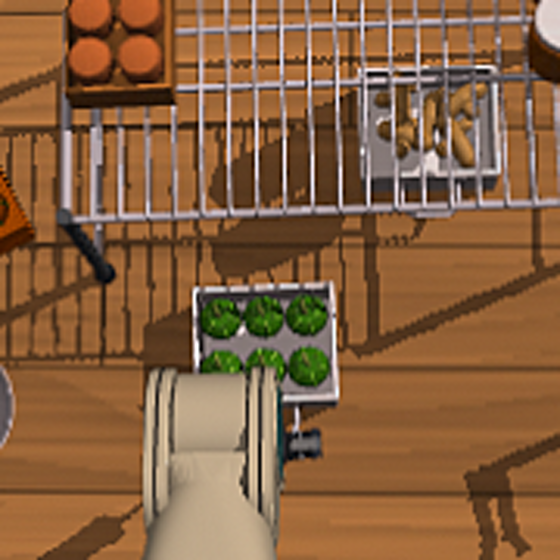

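View pics/wrist11.png

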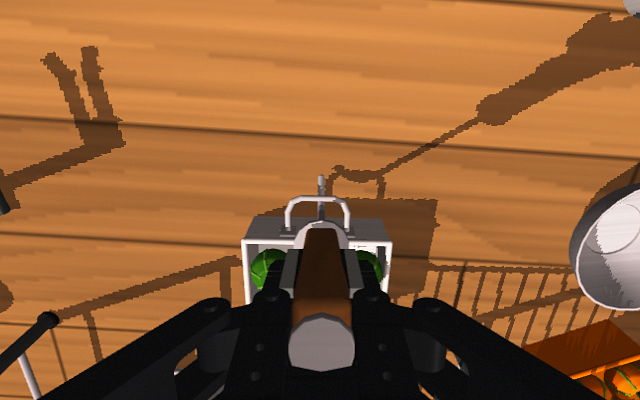

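```bash
python3 - <<'E'
from h import *
for n in('wrist6','wrist8','wrist11'):
    w=V(n)
    cv2.imwrite('pics/d%s.png'%n,cv2.resize(w.p[100:400,240:400],(400,750//1),interpolation=2)[:600,:,::-1])
w=V('wrist11');print('pred tip,seat,O',w.proj(np.array([where('tip',0),where('seat',0),where('O',0)])))
cv2.imwrite('pics/d1.png',np.hstack([cv2.resize(V(n).p[140:380,240:400],(390,585),interpolation=2) for n in('wrist9','wrist11')])[:,:,::-1])
C=w.cloud()
m=np.zeros((400,640),bool);m[190:225,280:360]=1
q=C[m];q=q[(abs(q[:,2]-.042)<.006)];print(len(q),q[np.argsort(q[:,0])][5:60:10].round(3))
E
```

```text
pred tip,seat,O [[320.93449236 142.2918656 ]
 [320.93934841 171.92006405]
 [321.00238051 228.53573029]]
634 [[0.455 0.084 0.041]
 [0.455 0.091 0.042]
 [0.455 0.083 0.04 ]
 [0.455 0.09  0.041]
 [0.455 0.062 0.04 ]
 [0.456 0.066 0.039]]
```

View pics/d1.png

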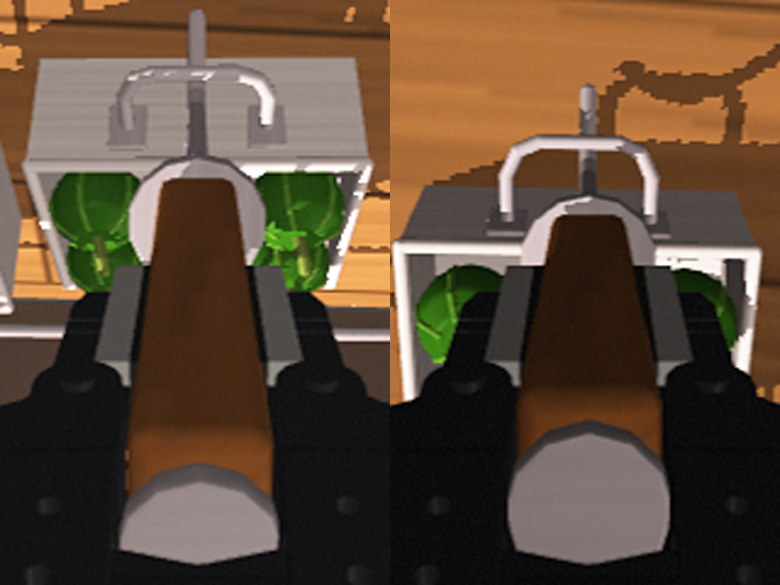

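```bash
cat >> h.py <<'E'
def hook(o=None,d=0):
    # hook pose with in-hand extra lean d (deg) about jaw axis at the grasp point
    o=o or arm.get_obs(); M=rot(o).as_matrix(); z=-M[:,2]; y=M[:,0]
    x=np.cross(y,z); 
    if x[0]<0 : y=-y;x=-x
    H=Ro.from_matrix(np.stack([x,y,z],1)); G=o['tool_pos']+z*.019
    H2=H*Ro.from_euler('y',-d,degrees=True)
    f=lambda p: G+H2.apply(np.array(p)-[0,0,L+.019])
    return H2,f
E
python3 - <<'E'
from h import *
w=V('wrist11')
for d in range(0,17,2):
    H,f=hook(d=d)
    print(d,w.proj(np.array([f(LOC['tip']),f([0,0,.006]),f([0,0,.115])]))[:,1].round(1),f(LOC['tip']).round(4),f(LOC['seat']).round(4))
E
```

```text
0 [142.3 232.1 372.3] [0.4076 0.0751 0.0143] [0.4307 0.0767 0.0407]
2 [149.9 235.7 367.8] [0.4155 0.0757 0.0139] [0.4377 0.0771 0.0411]
4 [157.5 239.3 363. ] [0.4233 0.0762 0.0137] [0.4445 0.0776 0.0417]
6 [165.  243.  358.1] [0.4312 0.0767 0.0139] [0.4514 0.0781 0.0426]
8 [172.5 246.7 353.1] [0.439  0.0772 0.0143] [0.4582 0.0785 0.0437]
10 [179.9 250.3 347.9] [0.4468 0.0778 0.015 ] [0.465  0.079  0.0451]
12 [187.3 254.1 342.6] [0.4546 0.0783 0.016 ] [0.4717 0.0794 0.0466]
14 [194.6 257.8 337.2] [0.4623 0.0788 0.0172] [0.4784 0.0799 0.0485]
16 [202.  261.5 331.7] [0.47   0.0793 0.0187] [0.485  0.0803 0.0505]
```

```bash
cat >> h.py <<'E'
D=9.
def tcph(O,yaw,hl=0,d=None):
    d=D if d is None else d
    H,_=goal(yaw,hl); T,_=goal(yaw,hl-d)
    return np.array(O)+H.apply([0,0,L+.019])-T.apply([0,0,.019])
def planh(O,yaw,hl=0,d=None,near=None):
    d=D if d is None else d
    plan(tcph(O,yaw,hl,d),yaw,hl-d)
E
python3 - <<'E'
from h import *
H,f=hook(d=9);print('O now',f([0,0,0]))
planh([.476,.078,.167],4)
E
```

```text
O now [0.44005031 0.07721713 0.17057806]
pos [0.4246 0.0762 0.2201] shift cm [ 4.84  0.16 -0.13] turn [-0.99 13.98  0.18] q [ 0.02 -0.13 -0.49  1.12  0.   -0.04] F [ 2.7  0.4 -4.8] op 0.196 t 9.57
```

Emit:
{"api": "jog_arm", "payload": {
  "steps": [1.3, 0, -0.1, 0, 0, 0, -1, 2.7, 0.1, -0.1, -0.3, 5, 0, -1, 4, 0.1, -0.1, -0.7, 10, 0, -1, 4.8, 0.15, -0.1, -1, 14, 0.2, -1, 4.8, 0.15, -0.1, -1, 14, 0.2, -1]
}}

```text
time: 9.98
tool_pos: [0.4773, 0.0775, 0.2174]
tool_rot: [-0.054, 0.68, 0.729, -0.058]
force: [0.8, 0.9, -2.0]
opening: 0.193
```

```bash
python3 - <<'E'
from h import *
snap('wrist','wrist12');H,f=hook(d=9);print('O',f([0,0,0]),f(LOC['tip']))
w=V('wrist12');print(w.proj(np.array([f(LOC['tip']),f(LOC['seat']),f([0,0,.006])])))
planh([.476,.078,.167],4)
cv2.imwrite('pics/c12.png',cv2.resize(w.p[120:280,240:400],(600,600),interpolation=2)[:,:,::-1])
C=w.cloud();q=C[150:240,270:370].reshape(-1,3);q=q[(abs(q[:,2]-.042)<.006)];print(np.sort(q[:,0])[5:60:10].round(3))
E
```

```text
O [0.47805272 0.0777684  0.16585426] [0.44283257 0.07529736 0.01392521]
[[321.11664317 173.4620415 ]
 [321.13470475 200.55424482]
 [321.33390689 243.96139758]]
pos [0.4752 0.0776 0.2177] shift cm [-0.22  0.02  0.11] turn [ 0.01 -0.12 -0.  ] q [ 0.03  0.14 -0.23  1.35 -0.01 -0.04] F [ 0.2  0.2 -2.4] op 0.194 t 10.03
[0.455 0.455 0.455 0.456 0.456 0.456]
```

View pics/c12.png

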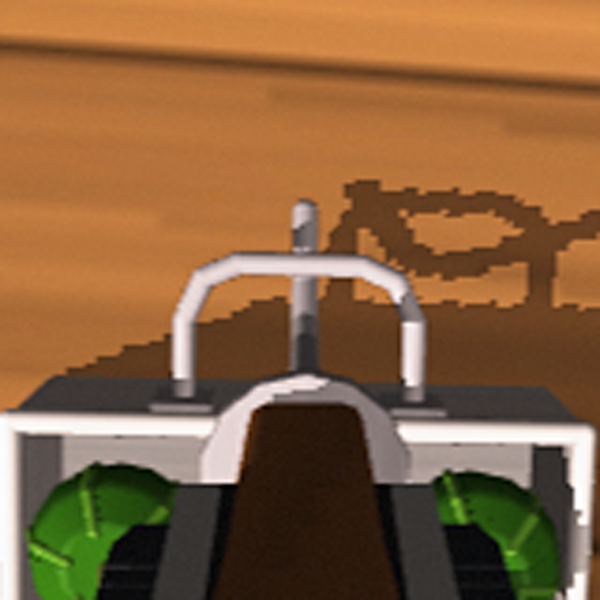

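```bash
cat > yaw.py <<'E'
from h import *
o=arm.get_obs()
for y in (25,39,46,60,74,88): print(y,((tcph([.477,.078+.017*(y-4)/84,.166],y)-o['tool_pos'])*100).round(2))
E
python3 yaw.py
```

```text
25 [-0.09  0.34  0.01]
39 [-0.05  0.56  0.01]
46 [-0.03  0.68  0.01]
60 [0.03 0.92 0.01]
74 [0.1  1.17 0.01]
88 [0.17 1.45 0.01]
```

Emit:
{"api": "jog_arm", "payload": {
  "steps": [-0.1, 0.1, 0, 0, 0, 7, -1, -0.1, 0.2, 0, 0, 0, 14, -1, -0.1, 0.35, 0, 0, 0, 21, -1, -0.1, 0.45, 0, 0, 0, 28, -1, -0.05, 0.55, 0, 0, 0, 35, -1]
}}

```text
time: 10.45
tool_pos: [0.4738, 0.0831, 0.2176]
tool_rot: [-0.034, 0.426, 0.901, -0.072]
force: [0.0, 0.8, -1.6]
opening: 0.192
```

```bash
python3 yaw.py; python3 -c "
from h import *
planh([.477,.078+.017*.5,.166],46);planh([.477,.095,.166],88)
snap('wrist','wrist13');w=V('wrist13')
cv2.imwrite('pics/c13.png',cv2.resize(w.p[100:300,220:420],(500,500))[:,:,::-1])"
```

```text
25 [ 0.05 -0.22  0.02]
39 [0.09 0.01 0.02]
46 [0.12 0.12 0.02]
60 [0.17 0.36 0.02]
74 [0.24 0.62 0.02]
88 [0.31 0.89 0.02]
pos [0.4738 0.0831 0.2176] shift cm [0.12 0.12 0.02] turn [ 0.07 -0.1   6.64] q [ 0.09  0.13 -0.25  1.33 -0.09 -0.59] F [ 0.   0.8 -1.6] op 0.192 t 10.45
pos [0.4738 0.0831 0.2176] shift cm [0.31 0.89 0.02] turn [ 0.1  -0.07 48.64] q [ 0.09  0.13 -0.25  1.33 -0.09 -0.59] F [ 0.   0.8 -1.6] op 0.192 t 10.45
```

View pics/c13.png

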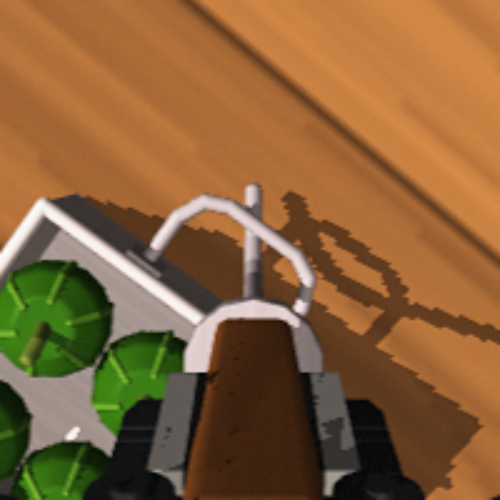

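Swinging nicely inside the loop; continue the turn.

Emit:
{"api": "jog_arm", "payload": {
  "steps": [0.1, 0.15, 0, 0, 0, 7, -1, 0.15, 0.3, 0, 0, 0, 14, -1, 0.2, 0.4, 0, 0, 0, 21, -1, 0.2, 0.5, 0, 0, 0, 28, -1, 0.25, 0.65, 0, 0, 0, 35, -1]
}}

```text
time: 10.92
tool_pos: [0.4751, 0.0902, 0.2176]
tool_rot: [-0.011, 0.132, 0.988, -0.078]
force: [-0.1, 0.1, -1.5]
opening: 0.193
```

Emit:
{"api": "jog_arm", "payload": {
  "steps": [0.1, 0.15, 0, 0, 0, 7, -1, 0.1, 0.25, 0, 0, 0, 14, -1, 0.1, 0.25, 0, 0, 0, 14, -1]
}}

```text
time: 11.17
tool_pos: [0.4745, 0.0928, 0.2177]
tool_rot: [-0.001, 0.01, 0.997, -0.079]
force: [-0.1, -0.6, -1.3]
opening: 0.199
```

```bash
python3 -c "
from h import *
planh([.477,.095,.166],88)
snap('wrist','wrist14');w=V('wrist14')
cv2.imwrite('pics/c14.png',cv2.resize(w.p[100:300,220:420],(500,500))[:,:,::-1])"; python3 tray.py 14
```

```text
pos [0.4745 0.0928 0.2177] shift cm [ 0.24 -0.07  0.01] turn [ 0.06 -0.06 -0.83] q [ 0.15  0.06 -0.32  1.22 -0.16 -1.4 ] F [-0.1 -0.6 -1.3] op 0.199 t 11.17
rim 156 ((547.058837890625, 77.9583740234375), (140.3636932373047, 146.1962890625), 3.3147177696228027)
rim g ((794.5408935546875, -90.44342041015625), (126.90377044677734, 149.47518920898438), 1.832061767578125)
```

View pics/c14.png

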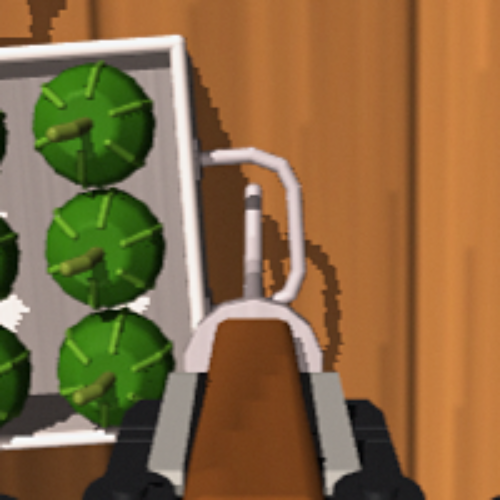

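Emit:
{"api": "jog_arm", "payload": {
  "steps": [0, 0, 1, 0, 0, 0, -1, 0, 0, 2.5, 0, 0, 0, -1, 0, 0, 4, 0, 0, 0, -1, 0, 0, 6, 0, 0, 0, -1, 0, 0, 9, 0, 0, 0, -1]
}}

```text
time: 11.68
tool_pos: [0.4739, 0.0922, 0.3071]
tool_rot: [-0.003, 0.014, 0.997, -0.079]
force: [0.1, 0.9, -2.5]
opening: 0.198
```

```bash
python3 -c "
from h import *
snap('wrist','wrist15');w=V('wrist15')
planh([.36,-.353,.26],13)
cv2.imwrite('pics/c15.png',cv2.resize(w.p,(640,400))[:,:,::-1])"
```

```text
pos [0.4777 0.0926 0.3152] shift cm [-12.06 -44.62  -0.33] turn [  0.33   0.36 -75.38] q [ 0.15  0.02 -0.16  1.41 -0.16 -1.39] F [0.5 0.5 3.7] op 0.198 t 11.73
```

View pics/c15.png

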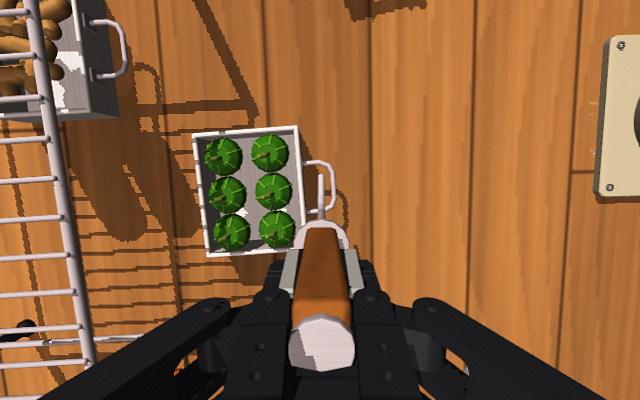

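Emit:
{"api": "jog_arm", "payload": {
  "steps": [-2, -2, 0, 0, 0, -6, -1, -4, -5, 0, 0, 0, -12, -1, -5, -8.5, 0, 0, 0, -18, -1, -6, -12, 0, 0, 0, -24, -1, -7, -15.5, 0, 0, 0, -30, -1]
}}

```text
time: 12.15
tool_pos: [0.4073, -0.0637, 0.3162]
tool_rot: [-0.017, 0.275, 0.958, -0.077]
force: [0.7, -0.7, -1.2]
opening: 0.197
```

Emit:
{"api": "jog_arm", "payload": {
  "steps": [-1, -3.5, 0, 0, 0, -6, -1, -2, -7, 0, 0, 0, -12, -1, -3, -10, 0, 0, 0, -18, -1, -4, -13, 0, 0, 0, -24, -1, -5, -16, 0, 0, 0, -30, -1]
}}

```text
time: 12.57
tool_pos: [0.3567, -0.2255, 0.3172]
tool_rot: [-0.035, 0.517, 0.852, -0.07]
force: [0.0, -0.4, -1.1]
opening: 0.192
```

```bash
python3 -c "
from h import *
planh([.36,-.353,.26],13);H,f=hook(d=9);print(f([0,0,0]))"
```

```text
pos [ 0.3567 -0.2255  0.3172] shift cm [  0.04 -12.82  -0.54] turn [  0.6    0.29 -14.52] q [-0.62 -0.07 -0.24  1.46 -0.14 -1.09] F [ 0.  -0.4 -1.1] op 0.192 t 12.57
[ 0.35966514 -0.22459837  0.26538134]
```

Emit:
{"api": "jog_arm", "payload": {
  "steps": [0, -3.5, 0, 0, 0, -6, -1, 0, -7.5, 0, 0.3, 0.2, -12, -1, 0, -11, 0, 0.6, 0.3, -14.5, -1, 0, -12.8, -0.5, 0.6, 0.3, -14.5, -1, 0, -12.8, -0.5, 0.6, 0.3, -14.5, -1]
}}

```text
time: 12.98
tool_pos: [0.3565, -0.3575, 0.3115]
tool_rot: [-0.049, 0.623, 0.778, -0.062]
force: [-0.7, 1.1, -2.3]
opening: 0.192
```

Emit:
{"api": "jog_arm", "payload": {
  "steps": [0, 0, 0, 0, 0, 0, -1, 0, 0, 0, 0, 0, 0, -1]
}}

```text
time: 13.15
tool_pos: [0.3564, -0.3574, 0.3115]
tool_rot: [-0.049, 0.623, 0.778, -0.062]
force: [0.5, 0.3, -2.1]
opening: 0.194
```

```bash
python3 - <<'E'
from h import *
planh([.36,-.353,.26],13)
o=arm.get_obs();snap('wrist','wrist16');snap('scene','scene16')
w=V('wrist16');s=V('scene16')
for d in(6,7,8,9,10,11,12):
    H,f=hook(o,d);print(d,w.proj(np.array([f(LOC['tip']),f([0,0,.006]),f([0,0,.115])]))[:,1].round(1),s.proj(np.array([f(LOC['tip']),f([0,0,-.1]),f([0,0,0])])).round(1).tolist(),H.as_matrix()[:,2].round(3))
u,v=s.proj(f([0,0,-.06])).astype(int)
cv2.imwrite('pics/c16.png',np.hstack([cv2.resize(w.p[120:380,230:410],(415,600),interpolation=2),cv2.resize(s.p[v-75:v+75,u-48:u+48],(384,600),interpolation=2)])[:,:,::-1]);print(u,v)
E
```

```text
pos [ 0.3564 -0.3574  0.3115] shift cm [0.07 0.37 0.04] turn [ 0.06 -0.03  0.39] q [-0.84  0.09 -0.09  1.47 -0.14 -1.05] F [ 0.5  0.3 -2.1] op 0.194 t 13.15
6 [164.3 241.7 355.6] [[308.0, 141.0], [301.5, 136.0], [299.5, 114.1]] [0.052 0.012 0.999]
7 [168.  243.6 353.1] [[307.4, 141.7], [301.0, 136.5], [299.3, 114.3]] [0.035 0.009 0.999]
8 [171.7 245.4 350.6] [[306.8, 142.4], [300.5, 136.9], [299.0, 114.4]] [0.018 0.005 1.   ]
9 [175.4 247.2 348. ] [[306.2, 143.1], [299.9, 137.4], [298.8, 114.6]] [0.001 0.001 1.   ]
10 [179.2 249.1 345.4] [[305.6, 143.8], [299.4, 137.8], [298.6, 114.8]] [-0.017 -0.003  1.   ]
11 [182.9 251.  342.7] [[304.9, 144.5], [298.9, 138.2], [298.4, 115.0]] [-0.034 -0.007  0.999]
12 [186.5 252.8 340. ] [[304.3, 145.1], [298.4, 138.6], [298.2, 115.2]] [-0.051 -0.01   0.999]
298 129
```

View pics/c16.png

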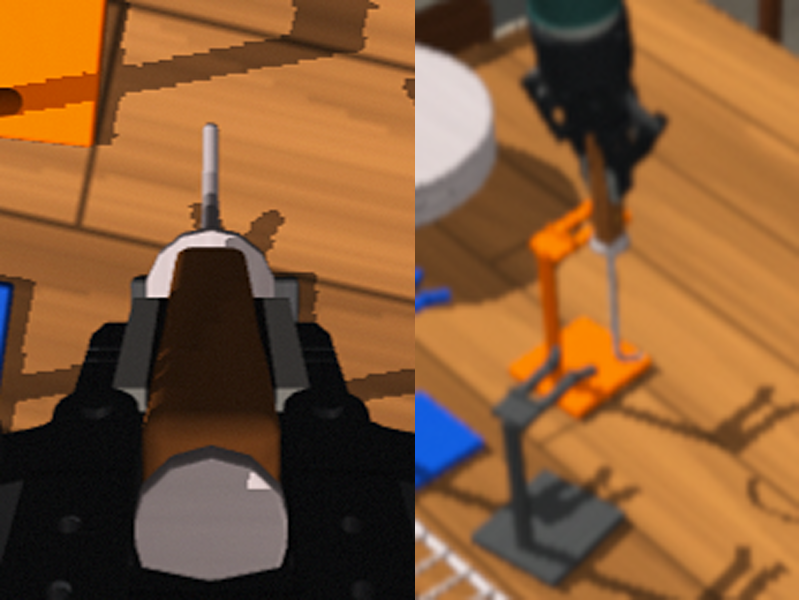

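```bash
sed -i 's/^D=9\./D=9.3 #/' h.py; python3 - <<'E'
from h import *
planh([.362,-.3525,.195],13)
planh([.4571,-.3304,.195],13)
E
```

```text
pos [ 0.3566 -0.3565  0.3118] shift cm [ 0.24  0.33 -6.49] turn [-0.01  0.28  0.29] q [-0.83  0.09 -0.09  1.47 -0.14 -1.05] F [ 0.4  0.2 -2.1] op 0.195 t 13.25
pos [ 0.3566 -0.3565  0.3118] shift cm [ 9.75  2.54 -6.49] turn [-0.01  0.28  0.29] q [-0.83  0.09 -0.09  1.47 -0.14 -1.05] F [ 0.4  0.2 -2.1] op 0.195 t 13.25
```

Emit:
{"api": "jog_arm", "payload": {
  "steps": [0.1, 0.3, -2, 0, 0.3, 0.3, -1, 0.2, 0.3, -4, 0, 0.3, 0.3, -1, 0.2, 0.3, -6, 0, 0.3, 0.3, -1, 0.2, 0.3, -6.5, 0, 0.3, 0.3, -1, 0.2, 0.3, -6.5, 0, 0.3, 0.3, -1]
}}

```text
time: 13.67
tool_pos: [0.3578, -0.3514, 0.2454]
tool_rot: [-0.052, 0.62, 0.781, -0.063]
force: [1.2, -0.2, -2.1]
opening: 0.194
```

Emit:
{"api": "jog_arm", "payload": {
  "steps": [0, 0, 0, 0, 0, 0, -1, 0, 0, 0, 0, 0, 0, -1]
}}

```text
time: 13.83
tool_pos: [0.3583, -0.3514, 0.2468]
tool_rot: [-0.052, 0.62, 0.781, -0.063]
force: [0.2, 0.5, -1.3]
opening: 0.193
```

```bash
python3 - <<'E'
from h import *
planh([.4571,-.3304,.195],13);H,f=hook(d=9.3);print(f([0,0,0]),f(LOC['tip']))
snap('wrist','wrist17');w=V('wrist17')
cv2.imwrite('pics/c17.png',cv2.resize(w.p[60:380,160:480],(600,600),interpolation=2)[:,:,::-1])
E
```

```text
pos [ 0.3583 -0.3514  0.2468] shift cm [9.58 2.03 0.01] turn [-0.11 -0.09 -0.12] q [-0.82  0.12 -0.2   1.34 -0.14 -1.05] F [ 0.2  0.5 -1.3] op 0.193 t 13.83
[ 0.36121444 -0.35056736  0.19490914] [ 0.32687655 -0.35823205  0.04295138]
```

View pics/c17.png

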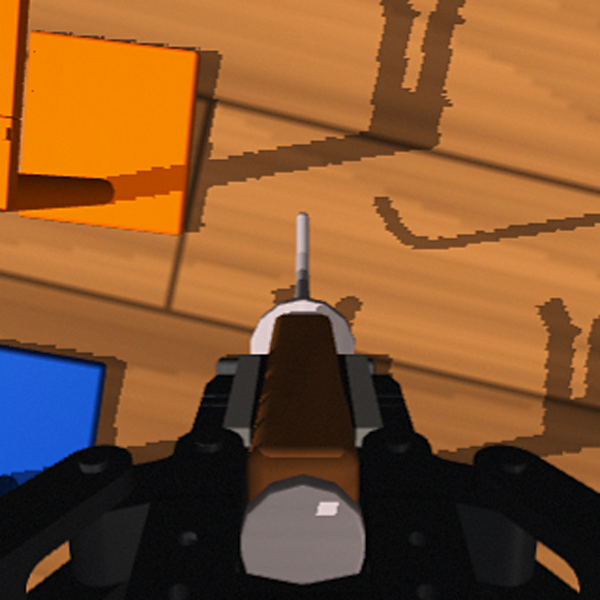

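Emit:
{"api": "jog_arm", "payload": {
  "steps": [1.5, 0.32, 0, 0, 0, 0, -1, 3, 0.63, 0, 0, 0, 0, -1, 4.5, 0.95, 0, 0, 0, 0, -1, 6, 1.27, 0, 0, 0, 0, -1, 6, 1.27, 0, 0, 0, 0, -1]
}}

```text
time: 14.3
tool_pos: [0.4218, -0.3389, 0.247]
tool_rot: [-0.05, 0.619, 0.781, -0.063]
force: [0.7, 0.8, -2.0]
opening: 0.193
```

```bash
python3 - <<'E'
from h import *
planh([.4571,-.3304,.195],13);H,f=hook(d=9.3);print(f([0,0,0]),f(LOC['tip']))
snap('wrist','wrist18');w=V('wrist18')
cv2.imwrite('pics/c18.png',cv2.resize(w.p[60:380,160:480],(600,600),interpolation=2)[:,:,::-1])
E
```

```text
pos [ 0.4218 -0.3389  0.247 ] shift cm [ 3.23  0.78 -0.02] turn [-0.04  0.07 -0.25] q [-0.73  0.19 -0.11  1.36 -0.13 -0.95] F [ 0.7  0.8 -2. ] op 0.193 t 14.3
[ 0.42489747 -0.33812355  0.19519126] [ 0.39100165 -0.34603147  0.04314673]
```

View pics/c18.png

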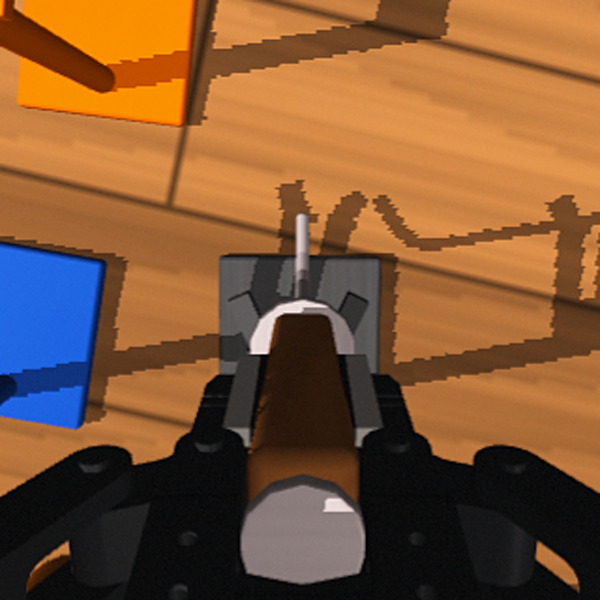

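Centred between the prong tips. Go the rest.

Emit:
{"api": "jog_arm", "payload": {
  "steps": [1, 0.25, 0, 0, 0, 0, -1, 2, 0.5, 0, 0, 0, 0, -1, 3.1, 0.75, 0, 0, 0, -0.2, -1, 3.1, 0.75, 0, 0, 0, -0.2, -1]
}}

```text
time: 14.68
tool_pos: [0.4535, -0.3311, 0.2467]
tool_rot: [-0.051, 0.62, 0.781, -0.063]
force: [1.3, -1.1, -1.7]
opening: 0.197
```

Emit:
{"api": "jog_arm", "payload": {
  "steps": [0, 0, 0, 0, 0, 0, -1, 0, 0, 0, 0, 0, 0, -1]
}}

```text
time: 14.85
tool_pos: [0.4537, -0.331, 0.2466]
tool_rot: [-0.051, 0.62, 0.781, -0.063]
force: [-0.1, 0.2, -2.6]
opening: 0.199
```

```bash
python3 - <<'E'
from h import *
planh([.4571,-.3304,.176],13);H,f=hook(d=9.3);print(f([0,0,0]),f(LOC['tip']))
snap('wrist','wrist19');snap('scene','scene19');w=V('wrist19');s=V('scene19')
cv2.imwrite('pics/c19.png',np.hstack([cv2.resize(w.p[120:380,230:410],(415,600),interpolation=2),cv2.resize(s.p[90:210,240:316],(380,600),interpolation=2)])[:,:,::-1])
E
```

```text
pos [ 0.4537 -0.331   0.2466] shift cm [ 0.05 -0.01 -1.87] turn [-0.06  0.   -0.13] q [-0.68  0.23 -0.06  1.38 -0.13 -0.9 ] F [-0.1  0.2 -2.6] op 0.199 t 14.85
[ 0.45664637 -0.33027237  0.19471296] [ 0.42257209 -0.3380614   0.04270219]
```

View pics/c19.png

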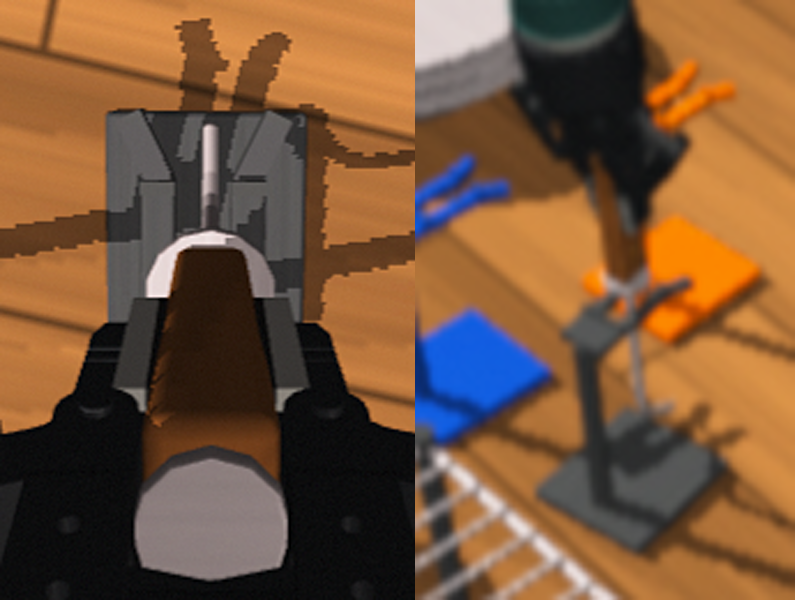

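Rod is centred in the slot. Lower until touch.

Emit:
{"api": "jog_arm", "payload": {
  "steps": [0, 0, -0.5, 0, 0, 0, -1, 0, 0, -1, 0, 0, 0, -1, 0, 0, -1.4, 0, 0, 0, -1, 0, 0, -1.7, 0, 0, 0, -1, 0, 0, -1.7, 0, 0, 0, -1]
}}

```text
time: 15.37
tool_pos: [0.4524, -0.3307, 0.2284]
tool_rot: [-0.052, 0.62, 0.781, -0.063]
force: [-0.8, 1.2, -2.0]
opening: 0.197
```

```bash
python3 - <<'E'
from h import *
planh([.4571,-.3304,.175],13);H,f=hook(d=9.3);print(f([0,0,0]),f(LOC['tip']))
E
```

```text
pos [ 0.4524 -0.3307  0.2284] shift cm [ 0.17 -0.04 -0.16] turn [-0.14 -0.1  -0.08] q [-0.68  0.24 -0.09  1.35 -0.13 -0.9 ] F [-0.8  1.2 -2. ] op 0.197 t 15.37
[ 0.45531224 -0.32983187  0.1765878 ] [ 0.42096124 -0.33738345  0.02462734]
```

Emit:
{"api": "jog_arm", "payload": {
  "steps": [0.1, 0, -0.1, 0, 0, 0, -1, 0.15, 0, -0.2, 0, 0, 0, -1, 0.15, 0, -0.2, 0, 0, 0, -1]
}}

```text
time: 15.62
tool_pos: [0.4536, -0.3307, 0.2272]
tool_rot: [-0.052, 0.62, 0.781, -0.064]
force: [-2.4, 0.2, 2.4]
opening: 0.197
```

```bash
python3 - <<'E'
from h import *
planh([.4571,-.3304,.175],13);H,f=hook(d=9.3);print(f([0,0,0]),f(LOC['tip']),H.as_matrix()[:,2])
snap('wrist','wrist20');w=V('wrist20');snap('scene','scene20');s=V('scene20');plan([0,0,0],13)
cv2.imwrite('pics/c20.png',np.hstack([cv2.resize(w.p[120:380,230:410],(415,600),interpolation=2),cv2.resize(s.p[90:210,240:316],(380,600),interpolation=2)])[:,:,::-1])
E
```

```text
pos [ 0.4536 -0.3307  0.2272] shift cm [ 0.05 -0.04 -0.03] turn [-0.11 -0.14 -0.09] q [-0.68  0.24 -0.09  1.34 -0.13 -0.9 ] F [-2.4  0.2  2.4] op 0.197 t 15.62
[ 0.4564772  -0.32994688  0.17530311] [ 0.42201515 -0.33758577  0.02337215] [ 0.00244239 -0.00188494  0.99999524]
pos [ 0.4536 -0.3307  0.2271] shift cm [-45.36  33.07 -22.71] turn [ 1.99 -9.19 -0.1 ] q [-0.68  0.24 -0.09  1.34 -0.13 -0.9 ] F [-2.4 -0.1  2.6] op 0.193 t 15.72
```

View pics/c20.png

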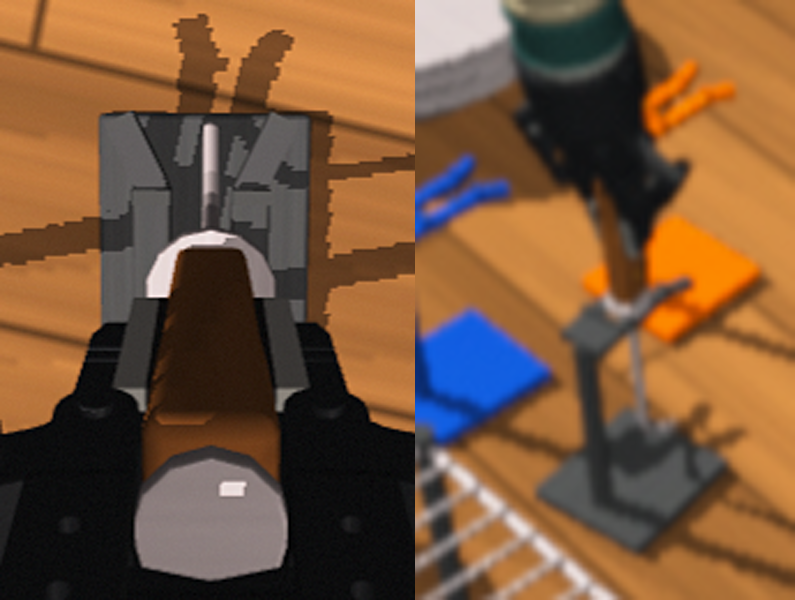

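Emit:
{"api": "jog_arm", "payload": {
  "steps": [0, 0, 0, 0, 0, 0, -0.5, 0, 0, 0, 0, 0, 0, -0.4, 0, 0, 0, 0, 0, 0, -0.2, 0, 0, 0, 0, 0, 0, 0.2, 0, 0, 0, 0, 0, 0, 0.4],
  "grip_force": 20
}}

```text
time: 16.13
tool_pos: [0.4538, -0.3308, 0.2271]
tool_rot: [-0.052, 0.62, 0.781, -0.063]
force: [-0.4, 0.3, -0.2]
opening: 0.669
```

Emit:
{"api": "jog_arm", "payload": {
  "steps": [0, 0, 0, 0, 0, 0, 0.6, 0, 0, 0, 0, 0, 0, 0.6, 0, 0, 0, 0, 0, 0, 0.6]
}}

```text
time: 16.38
tool_pos: [0.4538, -0.3308, 0.227]
tool_rot: [-0.052, 0.62, 0.781, -0.063]
force: [-0.0, -0.7, 1.0]
opening: 0.797
```

```bash
python3 - <<'E'
from h import *
plan([.4536,-.3307,.2272],13,-9)
snap('wrist','wrist21');w=V('wrist21');snap('scene','scene21');s=V('scene21')
cv2.imwrite('pics/c21.png',np.hstack([cv2.resize(w.p[120:380,230:410],(415,600),interpolation=2),cv2.resize(s.p[90:210,240:316],(380,600),interpolation=2)])[:,:,::-1])
E
```

```text
pos [ 0.4538 -0.3308  0.227 ] shift cm [-0.02  0.01  0.02] turn [-0.04 -0.4  -0.09] q [-0.68  0.25 -0.09  1.34 -0.13 -0.9 ] F [-0.  -0.7  1. ] op 0.797 t 16.38
```

View pics/c21.png

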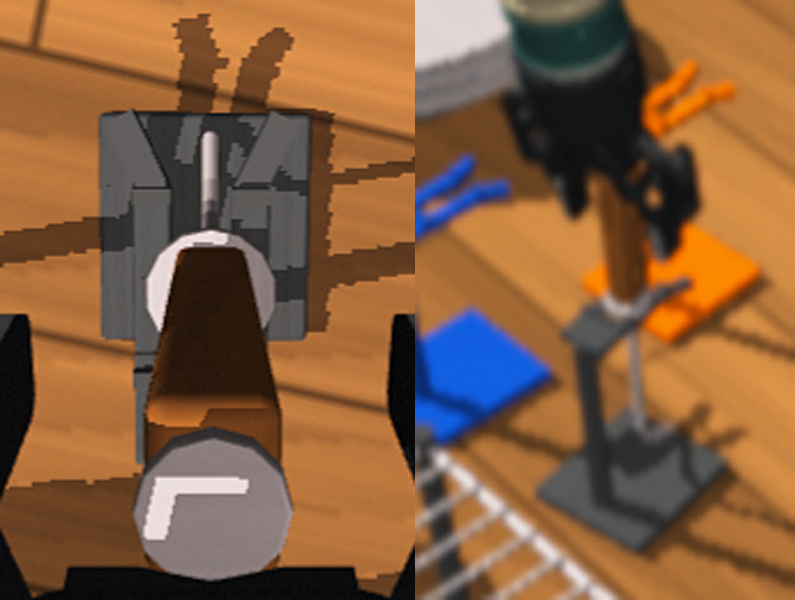

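Emit:
{"api": "jog_arm", "payload": {
  "steps": [0, 0, 0, 0, 0, 0, 1, 0, 0, 1.5, 0, 0, 0, 1, 0, 0, 4, 0, 0, 0, 1, 0, 0, 7.5, 0, 0, 0, 1, 0, 0, 11.5, 0, 0, 0, 1]
}}

```text
time: 16.9
tool_pos: [0.4527, -0.3299, 0.3413]
tool_rot: [-0.054, 0.62, 0.781, -0.063]
force: [1.4, -0.4, 0.8]
opening: 0.998
```

Emit:
{"api": "jog_arm", "payload": {
  "steps": [-1, 2, 3, 0, 0, 0, 1, -2, 6, 4, 0, 0, 0, 1, -3, 10, 4, 0, 0, 0, 1, -3, 14, 4, 0, 0, 0, 1, -3, 16, 4, 0, 0, 0, 1]
}}

```text
time: 17.32
tool_pos: [0.4218, -0.1667, 0.3824]
tool_rot: [-0.054, 0.619, 0.781, -0.063]
force: [0.5, -0.3, -0.7]
opening: 1.001
```

Emit:
{"api": "jog_arm", "payload": {
  "steps": [-1, 4, 0, 0, 0, 0, 1, -2, 8, 0, 0, 0, 0, 1, -2, 10, 0, 0, 0, 0, 1, -2, 10, 0, 0, 0, 0, 1, -2, 10, 0, 0, 0, 0, 1]
}}

```text
time: 17.73
tool_pos: [0.4017, -0.0659, 0.3827]
tool_rot: [-0.053, 0.618, 0.782, -0.063]
force: [0.4, 0.4, 0.7]
opening: 1.004
```

```bash
python3 tray.py 22; python3 - <<'E'
from h import *
snap('scene','scene22')
for n in('top22','scene22'):
    v=V(n);C=v.cloud();q=C.reshape(-1,3)
    c=q[(abs(q[:,0]-.457)<.04)&(abs(q[:,1]+.33)<.04)&(q[:,2]>.2)&(q[:,2]<.31)]
    c2=c[c[:,2]>.285];print(n,'cap',len(c2),c2.mean(0).round(4),c2[:,2].max())
    for lo,hi in((.19,.22),(.22,.25),(.25,.28)):
        k=c[(c[:,2]>lo)&(c[:,2]<hi)];print(lo,len(k),k.mean(0).round(4))
s=V('scene22');t=V('top22')
cv2.imwrite('pics/c22.png',np.hstack([cv2.resize(t.p[190:270,380:460],(400,400),interpolation=2),cv2.resize(s.p[90:210,220:340],(400,400),interpolation=2)])[:,:,::-1])
for n in('top0','scene0'):
    v=V(n);q=v.cloud().reshape(-1,3)
    c=q[(abs(q[:,0]-.457)<.04)&(abs(q[:,1]+.33)<.04)&(q[:,2]>.2)&(q[:,2]<.31)]
    c2=c[c[:,2]>.285];print(n,'cap',len(c2),c2.mean(0).round(4),c2[:,2].max())
    for lo,hi in((.19,.22),(.22,.25),(.25,.28)):
        k=c[(c[:,2]>lo)&(c[:,2]<hi)];print(lo,len(k),k.mean(0).round(4))
E
```

```text
rim 172 ((554.9957885742188, 81.57745361328125), (126.19898223876953, 143.28448486328125), 1.3827711343765259)
rim g ((794.4619140625, -90.95818328857422), (127.10696411132812, 148.9395294189453), 0.5001184344291687)
top22 cap 46 [ 0.4559 -0.3286  0.2894] 0.2948953170527171
0.19 16 [ 0.4516 -0.3218  0.2108]
0.22 25 [ 0.4523 -0.3225  0.2351]
0.25 28 [ 0.4504 -0.3231  0.2655]
scene22 cap 31 [ 0.4601 -0.3295  0.2896] 0.2947032396831975
0.19 37 [ 0.4616 -0.3255  0.2098]
0.22 63 [ 0.4621 -0.3258  0.236 ]
0.25 59 [ 0.4619 -0.3254  0.2658]
top0 cap 45 [ 0.4561 -0.3293  0.2896] 0.2950755212073715
0.19 10 [ 0.4519 -0.324   0.2093]
0.22 30 [ 0.4524 -0.3228  0.2333]
0.25 30 [ 0.4531 -0.3252  0.2662]
scene0 cap 30 [ 0.4605 -0.3303  0.289 ] 0.2925896617303487
0.19 35 [ 0.4629 -0.3264  0.2101]
0.22 63 [ 0.463  -0.3262  0.2344]
0.25 64 [ 0.4627 -0.3271  0.2652]
```

View pics/c22.png

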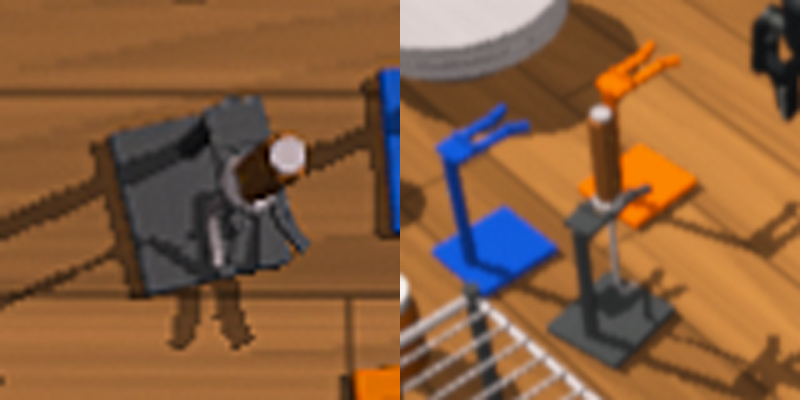

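View pics/top22.png

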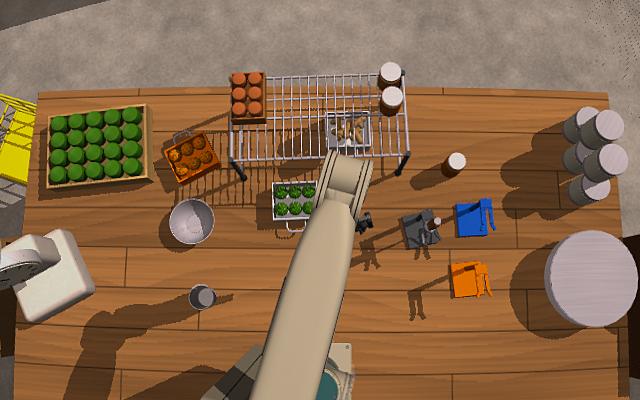

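The hook hangs within about 1 mm of where it started. The tray is clear of the shelf and everything else is untouched, so I am handing in.

```bash
python3 -c "
from h import *
print(workorder.job_done())"
```

```text
the job is handed in; nothing more can be done
None
```

The squash tray stands on the counter clear of the shelf, the pull hook hangs back in its grey stand, and the job was handed in at about 18 s of the 69 s allowed; no verdict was reported. I caught the loop with the hook leaned 40°, drew the tray out about 22 cm, then turned the hook inside the loop to lift it free.

- **Tray:** its centre measured about (0.555, 0.08), roughly 90 mm ahead of the shelf edge, with a yaw of about 1–2°. I had no direct tilt reading, but it looked flat and level in the images.
- **Hook:** its cap and handle are within about 1–2 mm of their starting position in both the top and scene cameras, and it looks upright.
- **Other items:** the ginger tray's measured centre stayed within 1 mm. The bowl, tin and jar look unmoved in the top view, but I did not measure them. The arm is clear of everything.
- **What went off plan:** the hook slipped about 9° in the grip during the pull. I noticed because the hook position worked out from the arm was 27 mm off what the cameras showed, and I corrected for it before unhooking and hanging it back.
- **Measurement that disagreed:** one tray reading, taken while the arm partly hid the tray, gave a centre about 8 mm different. The later, mostly open view agreed with the earlier value.

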